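Stand the washed brush to dry in the narrow vial

ROBOT

A 6-joint arm with a two-finger parallel gripper is mounted at the origin on a cart in front of the work surface, level with it; the furniture and walls round the work are solid. World frame = base frame: x ahead of the robot, y to its left, z up, the work surface at z = 0. Lengths are in m, angles in rad, forces in N, time in s.
With the tool pointing down it reaches from about 0.225 to 0.875 m from the base axis. Payload 3.4 kg.
Tool frame: the origin (TCP) lies at the very end of the fingers, on their centre line; the grasp point (between the pads) lies 19 mm behind it (grasp_offset is the distance from the TCP to the grasp point, in m); z points along the fingers, y is the direction in which the jaws open and shut (so a half turn about z gives the same grasp; the last joint's range is limited). The gripper opens to 85 mm and grips with 20 to 120 N. Pads are 22 mm wide; open, the fingers measure 114 mm over their backs; the gripper's body (76 mm by 85 mm) begins 54 mm behind the grasp point. The pads swing forward as they close: fully open they stand 13 mm farther back than shut.
Start: joints at [1.228, 0.276, 1.505, -0, 1.361, -0.121], TCP at [0.127, 0.561, 0.231] pointing down, gripper open.
Joint ranges: [-2.89, 2.89], [-0.75, 2.08], [0.22, 2.7], [-1.18, 4.32], [0.11, 2.71], [-2.7, 2.7]. Speed limits (rad/s): [2.57, 2.57, 3.14, 3.14, 3.14, 3.14].

INTERFACE

Orientations are given as a rotation vector (axis times angle).
In Python, from station import * gives the robot as it stands.
- The arm moves only by the shell command python3 -m jog 'ROWS' [OPENING] [FORCE]. ROWS is JSON, a list of rows, each a list of 2 entries, a list of its own where there are three numbers: the shift along the tool's x, y, z in mm, then the turn, a rotation vector about the tool's x, y, z in rad. A call has 1 to 5 rows; each row shifts and turns the commanded pose from where the row before left it, along the tool's axes as they then stand; what a row does not reach is not made up. A row lasts 1/12 s, in which the tool goes at most 41.7 mm and 7.16 degrees, less where a joint would pass 70% of its speed; a pose out of reach is approached as far as the arm can. A call is refused whole if a number of a shift passes 41.7 or a number of a turn 0.125, either way. A call with a gripper value outside its range is refused whole. OPENING is the closure in counts, from 0 (fully open) to 255 (shut), set as the call begins (- or left out, the last holds). The fingers move at their own pace and stop on an object; FORCE is the grip in N (left out, the last holds). Time passes only in rows, so rows that do not move let the fingers close. It gives the time, the measured TCP pose, the force and the opening at its end, in the units of the state.
- observe(): the state, without advancing time (a new reading comes with each control period).
- read_camera(name): name is "scene" or "top"; returns the picture (480x640x3 uint8, red, green, blue); there is no depth.
- camera_model(name): a dict with "mtx" (3x3 intrinsics, pixels), "rvec" (rotation vector, rad) and "tvec" (3), from world to camera coordinates, as OpenCV has them. Camera axes: x right, y down, z forward; pixel columns grow to the right and rows downward; lengths in m; the calibration is good to about 2 mm. A picture is of the moment at which its call begins. camera_model takes no time and is no camera call.
- finish_job(): hands the job in, once; it reports no verdict.
The state is a dict: "t": time; "qpos": joint angles; "joint_velocities": joint speeds; "joint_efforts": joint torques, N m; "position": TCP position; "tcp_rot": TCP orientation; "contact_force": force on the tool from outside, world axes, zero at the start; "wrist_torque": the same for the moment, N m; "opening": finger opening in m.
Only numpy, scipy, OpenCV 4.12 (cv2) and the standard library are available. Lean on these libraries where they do the work, as an engineer would, in place of code of your own. Each camera call takes 0.05 s, during which the arm holds its last target.

TASK

Lay the loose slim paint brush in the groove of the sloping wooden rest, handle end downhill near the stop, and let go of it there. Then take it again by the metal ferrule and put the handle straight down into the narrower of the two glass vials until its end is at the bottom, keeping hold until it is practically down, and let go, so that the brush stands in it bristles up. Leave the other things where they are.

Things in the scene. Friction and masses are not known exactly. Their poses are not given: they have to be found in the camera images.
- brush_ferrule (a point): centre of the metal ferrule (19 mm long, 8 mm thick, round) of the loose slim paint brush, 144 mm long, 8 mm thick, about 18 g. On the brush's axis, 114 mm from the handle end, 30 mm from the bristle tips, 4 mm above the desk while the brush lies flat at the start. +x runs along the brush to the handle end. The brush balances 44 mm from here towards the handle end
- brush_end (a point): centre of the free end of the brush's round handle (7.6 mm diameter, 105 mm long up to the ferrule); +x points out of the handle end along the brush's axis. The bristle head beyond the ferrule is a stiff body 21 mm long and 8 mm thick
- rest: sloping wooden brush rest, fixed: foot 104 x 56 x 8 mm, above it a bar (92 mm long, 22 wide) with an open 90 degree V groove along it, rising at 35 degrees. Origin under the foot's centre; z up, +x horizontal and downhill, y across. The groove's rims are 15.6 mm apart and 2.4 mm above the axis of a handle lying in it. A plate stops its low end
- rest_low (a point): where the centre of the handle's end lies when the brush is in the groove with its end at the stop plate, 24 mm above the desk; axes as the rest's. The stop plate rises 4 mm above the handle's axis. Friction alone may hold the brush a little short of the stop, which is no harm
- rest_high (a point): where the ferrule's centre lies when the brush is in the groove with its end at the stop: 114 mm up the 35 degree slope from rest_low (93 mm horizontally towards the rest's -x), 89 mm above the desk; axes as the rest's. Ferrule and bristles are then free in the air, the bar ending 29 mm short of this point
- vial_narrow: the narrower of two upright glass tubes, each on a round dark wooden foot (60 mm diameter, 15 mm high) fixed to the desk; bore 14 mm, wall 2.5 mm, flared at the mouth to 24 mm over the top 14 mm. Origin under the foot's centre, z up; rim 90 mm and inner floor 16 mm above the desk (74 mm deep)
- vial_narrow_floor (a point): centre of the narrow vial's inner floor, 16 mm above the desk; z up
- vial_narrow_mouth (a point): centre of the narrow vial's mouth at rim height, 90 mm above the desk
- vial_wide: the wider vial, not to be used: same foot and height, bore 30 mm, fixed to the desk; origin under the centre of its foot. The two vials may stand either way round
- eraser_mid (a point): bystander: white eraser, 18 x 62 x 13 mm, loose; its centre
- thread_spool_mid (a point): bystander: standing thread spool, 35 mm diameter, 44 mm high, loose; its centre
- beveler_mid (a point): bystander: edge beveler, a hand tool 126 mm long, 21 mm thick, lying loose; its centre
There are look-alikes about, which are no part of the job. Leave any pink or purple look-alike of the vial_narrow alone.

How it is judged:
On the way, in this order (a step that is already met when the one before it is completed fails the run):
1. the brush lies in the groove of the rest, handle end downhill (within 20 mm of its place at the stop and 7 mm across it), let go and still (distance between brush_end and rest_low below 0.02 m and distance between brush_ferrule and rest_high below 0.02 m and y of brush_end in the frame of rest between -0.007 and 0.007 m and y of brush_ferrule in the frame of rest between -0.007 and 0.007 m and contact force between the fingers and brush below 0.1 N and linear speed of brush below 0.03 m/s), for 0.2 s.
2. the gripped brush's handle end is within 20 mm of the floor of the narrow vial (distance between brush_end and vial_narrow_floor below 0.02 m and contact force between the fingers and brush above 0.2 N).
At the end, for the whole second after the job is handed in: The brush stands in the narrow vial, handle down: the handle's end within 10 mm of the inner floor and 8 mm of the vial's axis, the brush within 0.2 rad of upright, released and at rest (horizontal distance between brush_end and vial_narrow_floor below 0.008 m and z of brush_end in the frame of vial_narrow between 0.005 and 0.026 m and angle between the x axis of brush_end and the z axis of vial_narrow, either way round below 0.2 rad and linear speed of brush below 0.03 m/s and contact force between the fingers and brush below 0.1 N); the robot touches nothing.
It fails at once if the eraser, thread spool or beveler is moved by more than 40 mm (distance of any of eraser_mid, thread_spool_mid, beveler_mid from where it was at the start of the episode above 0.04 m).
It also fails if it takes over 64 s, if anything falls off the work surface, if the arm or the gripper's body presses on something with over 40 N, if the wrist force passes 120 N, or if a joint passes its speed limit or range.

## Working session

There is one attempt and no reset: what is moved stays moved. The work goes in short steps, Python scripts to look and compute and a shell command to move; the robot and the scene stay as the last step left them, time stands still between calls to the robot, and variables do not carry over. Pictures are saved under pics/ and viewed, and the job is handed in when it is done.

```bash
ls; mkdir -p pics
python3 - <<'E'
from station import *
import cv2
print(observe())
for n in("scene","top"):
    im=read_camera(n); cv2.imwrite(f"pics/{n}0.png",im[:,:,::-1]); print(n,camera_model(n))
E
```

```text
pics
{'t': 0.0, 'qpos': array([ 1.22797952e+00,  2.76535769e-01,  1.50615596e+00,  8.64345796e-06,
        1.36069745e+00, -1.21013666e-01]), 'joint_velocities': array([ 4.08981626e-04,  6.44890599e-04, -2.19791900e-04, -6.90974960e-05,
        3.18668291e-04,  7.75611629e-04]), 'joint_efforts': array([-5.62541882e-04, -4.16780448e+01, -2.45820379e+01,  1.41469377e-05,
        1.07293355e-02, -4.84165497e-06]), 'position': array([0.12631915, 0.56039501, 0.23046439]), 'tcp_rot': array([-3.47649889e-01, -3.12187291e+00,  2.74300492e-03]), 'contact_force': array([ 0.47606742, -1.07135824,  0.15285636]), 'wrist_torque': array([ 0.03243511, -0.07310397,  0.02684502]), 'opening': 0.08542950805973687}
scene {'mtx': array([[579.59489747,   0.        , 321.84831403],
       [  0.        , 579.59489747, 228.82474101],
       [  0.        ,   0.        ,   1.        ]]), 'rvec': array([ 2.11835294, -1.11546448,  0.45589871]), 'tvec': array([-0.25940402,  0.38264286,  0.89769221])}
top {'mtx': array([[589.33877939,   0.        , 322.7061087 ],
       [  0.        , 589.33877939, 229.3039943 ],
       [  0.        ,   0.        ,   1.        ]]), 'rvec': array([ 2.15282351, -2.18402505,  0.09220171]), 'tvec': array([0.06153004, 0.54999989, 1.47949538])}
```

View pics/scene0.png

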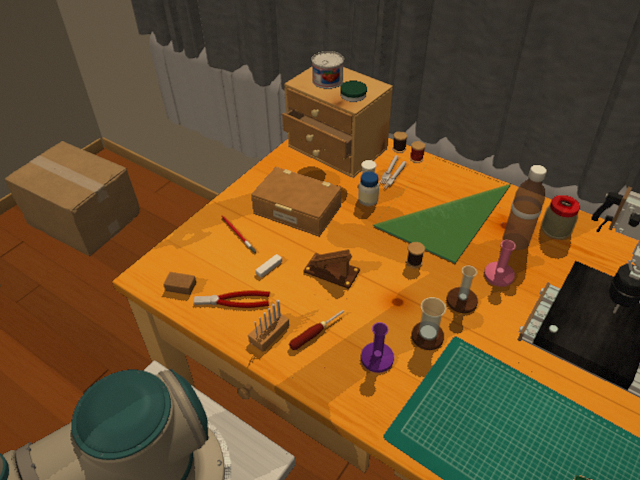

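View pics/top0.png

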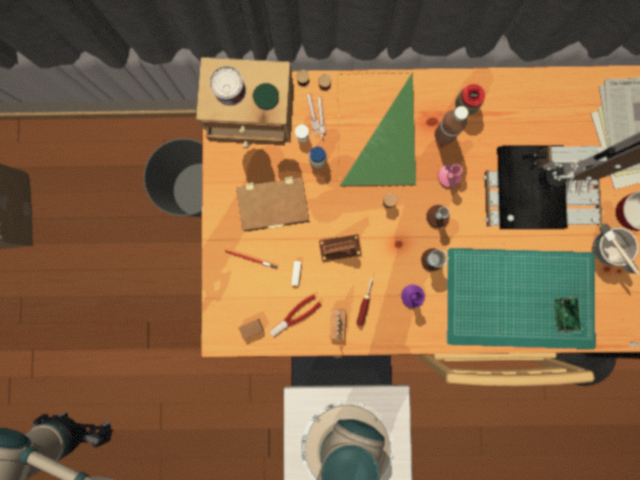

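The scene view shows the red brush near (238,233), the rest at (333,267), dark-footed vials at (430,325) and (463,290), and purple and pink look-alikes. The top view has the brush at (250,260) and the rest at (340,248). I'll zoom in on both.

Run:
```python
import cv2
s=cv2.imread("pics/scene0.png");t=cv2.imread("pics/top0.png")
def z(im,x,y,w,h,f,n): cv2.imwrite(n,cv2.resize(im[y:y+h,x:x+w],None,fx=f,fy=f,interpolation=cv2.INTER_CUBIC))
z(s,200,200,180,100,4.4,"pics/s_a.png")
z(s,350,230,180,150,4,"pics/s_b.png")
z(t,215,220,160,80,5,"pics/t_a.png")
z(t,380,150,100,75*2,4,"pics/t_b.png")
```

```text
(no output)
```

View pics/s_a.png

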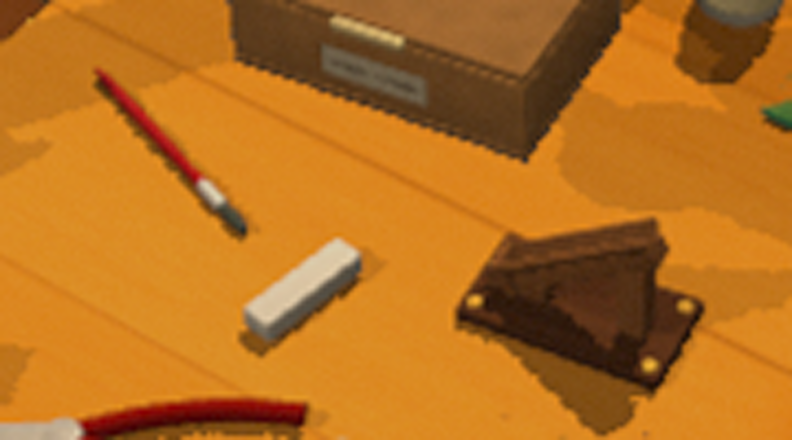

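View pics/s_b.png

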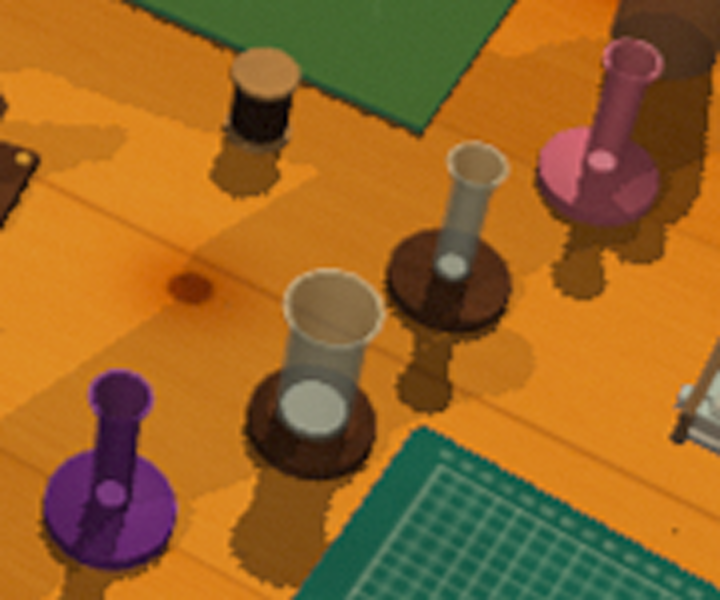

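View pics/t_a.png

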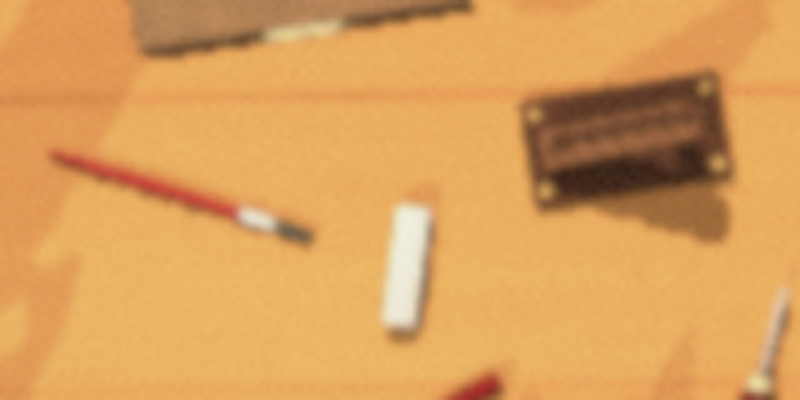

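View pics/t_b.png

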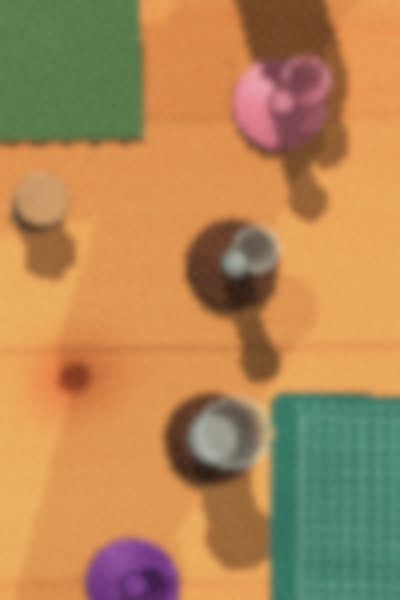

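```bash
cat > h.py <<'E'
from station import *
import cv2, numpy as np
from scipy.spatial.transform import Rotation as R
def cast(n,uv,z):
    c=camera_model(n); M=cv2.Rodrigues(c["rvec"])[0]; C=-M.T@c["tvec"]
    d=M.T@np.linalg.inv(c["mtx"])@np.array([uv[0],uv[1],1.])
    return C+d*(z-C[2])/d[2]
def proj(n,p):
    c=camera_model(n); return cv2.projectPoints(np.array(p,float).reshape(-1,3),c["rvec"],c["tvec"],c["mtx"],None)[0].reshape(-1,2)
def tri(a,b):
    P=[]
    for n in("scene","top"):
        c=camera_model(n);P.append(c["mtx"]@np.c_[cv2.Rodrigues(c["rvec"])[0],c["tvec"]])
    X=cv2.triangulatePoints(P[0],P[1],np.array(a,float).reshape(2,1),np.array(b,float).reshape(2,1)).ravel();return X[:3]/X[3]
def comps(m,roi,mn=4):
    x,y,w,h=roi; mm=np.zeros_like(m);mm[y:y+h,x:x+w]=m[y:y+h,x:x+w]
    k,l,st,ce=cv2.connectedComponentsWithStats(mm,connectivity=8)
    return [(ce[i].round(2),st[i].tolist(),l==i) for i in range(1,k) if st[i,4]>=mn]
E
cat > a.py <<'E'
from h import *
im={n:cv2.imread(f"pics/{n}0.png") for n in("scene","top")}
hsv={n:cv2.cvtColor(im[n],cv2.COLOR_BGR2HSV) for n in im}
rb={"scene":(215,208,50,55),"top":(220,245,65,30)}
for n in im:
    H,S,V=cv2.split(hsv[n])
    red=(((H<6)|(H>172))&(S>150)).astype(np.uint8)
    for c,s,l in comps(red,rb[n]):
        ys,xs=np.nonzero(l); p=np.c_[xs,ys].astype(float); m=p.mean(0); d=np.linalg.svd(p-m)[2][0] if len(p)<2000 else 0
        t=(p-m)@d; print(n,"red",c,s[4],"ends",cast(n,m+d*t.min(),.004).round(4),cast(n,m+d*t.max(),.004).round(4))
    wh=((S<70)&(V>110)).astype(np.uint8)
    for c,s,l in comps(wh,rb[n]): print(n,"ferr",c,s[4],cast(n,c,.004).round(4))
    ye={"scene":(300,245,65,50),"top":(315,230,50,35)}[n]
    d=(V<100).astype(np.uint8)
    for c,s,l in comps(((H>15)&(H<35)&(V>130)&(S<185)).astype(np.uint8),ye,2): print(n,"stud",c,s,cast(n,c,.008).round(4))
    rv={"scene":(435,260,55,60),"top":(420,195,40,40)}[n]
    for c,s,l in comps((V<95).astype(np.uint8),rv,30): print(n,"foot",c,s,cast(n,c,.015).round(4))
E
python3 a.py
```

```text
scene red [233.72 228.7 ] 76 ends [0.4979 0.3004 0.004 ] [0.4675 0.2119 0.004 ]
scene ferr [247.69 243.81] 16 [0.464  0.1999 0.004 ]
scene foot [461.48 301.2 ] [446, 287, 32, 33, 631] [ 0.5695 -0.2487  0.015 ]
top red [245.59 256.97] 39 ends [0.4976 0.2945 0.004 ] [0.4707 0.2143 0.004 ]
top ferr [266.21 263.58] 19 [0.4662 0.2009 0.004 ]
top stud [326.24 232.75] [315, 230, 28, 8, 165] [0.5435 0.0448 0.008 ]
top stud [362.94 233.78] [361, 230, 4, 7, 18] [ 0.5394 -0.05    0.008 ]
top stud [355.4 236.8] [355, 236, 2, 3, 5] [ 0.5319 -0.0304  0.008 ]
top stud [320.91 256.23] [315, 239, 28, 26, 180] [0.483  0.0594 0.008 ]
top stud [362.66 251.22] [359, 239, 6, 26, 92] [ 0.4943 -0.0483  0.008 ]
top stud [321.5 242.5] [321, 242, 2, 2, 4] [0.5184 0.0574 0.008 ]
top stud [358.11 252.33] [357, 251, 3, 4, 9] [ 0.4917 -0.0366  0.008 ]
top stud [323.86 257.71] [323, 257, 3, 3, 7] [0.4791 0.0518 0.008 ]
top foot [436.44 221.61] [428, 214, 17, 14, 137] [ 0.5674 -0.2391  0.015 ]
```

```bash
cat > b.py <<'E'
from h import *
def u(p,f,o): return [(p[0]+.5)/f-.5+o[0],(p[1]+.5)/f-.5+o[1]]
print("studs top")
T=[cast("top",u(p,5,(215,220)),.008) for p in[(534,116),(706,88),(718,163),(546,190)]]
print(np.round(T,4),np.mean(T,0).round(4))
S=[cast("scene",u(p,4.4,(200,200)),.008) for p in[(475,301),(686,305),(650,366)]]
print(np.round(S,4))
for n,p,z in[("rim",(477,165),.09),("foot",(449,282),.015),("floor",(452,266),.016)]: print("scene",n,cast("scene",u(p,4,(350,230)),z).round(4))
for n,p,z in[("rim",(256,249),.09),("foot",(232,267),.015),("floor",(236,262),.016)]: print("top",n,cast("top",u(p,4,(380,150)),z).round(4))
E
python3 b.py
python3 - <<'E'
import cv2
s=cv2.imread("pics/scene0.png");t=cv2.imread("pics/top0.png")
def z(im,x,y,w,h,f,n): cv2.imwrite(n,cv2.resize(im[y:y+h,x:x+w],None,fx=f,fy=f,interpolation=cv2.INTER_CUBIC))
z(s,295,240,70,52,11,"pics/s_c.png")
z(s,440,260,50,52,11,"pics/s_d.png")
z(t,310,225,60,45,12,"pics/t_c.png")
z(t,420,195,40,40,14,"pics/t_d.png")
E
```

```text
studs top
[[ 0.5176  0.0576  0.008 ]
 [ 0.5308 -0.0314  0.008 ]
 [ 0.492  -0.0368  0.008 ]
 [ 0.4794  0.052   0.008 ]] [0.5049 0.0104 0.008 ]
[[ 0.4771  0.0504  0.008 ]
 [ 0.5303 -0.0324  0.008 ]
 [ 0.4897 -0.0387  0.008 ]]
scene rim [ 0.5811 -0.2452  0.09  ]
scene foot [ 0.5723 -0.2482  0.015 ]
scene floor [ 0.5813 -0.2454  0.016 ]
top rim [ 0.5832 -0.2436  0.09  ]
top foot [ 0.5809 -0.2426  0.015 ]
top floor [ 0.584  -0.2451  0.016 ]
```

View pics/s_c.png

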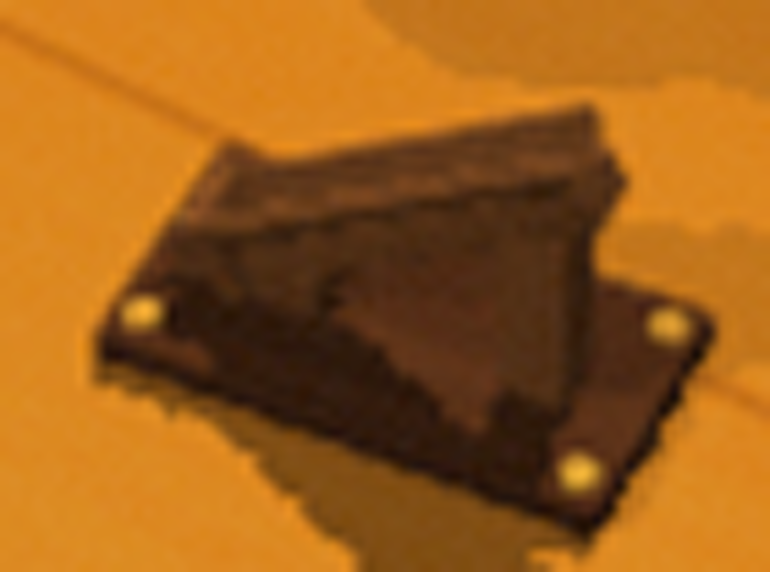

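View pics/s_d.png

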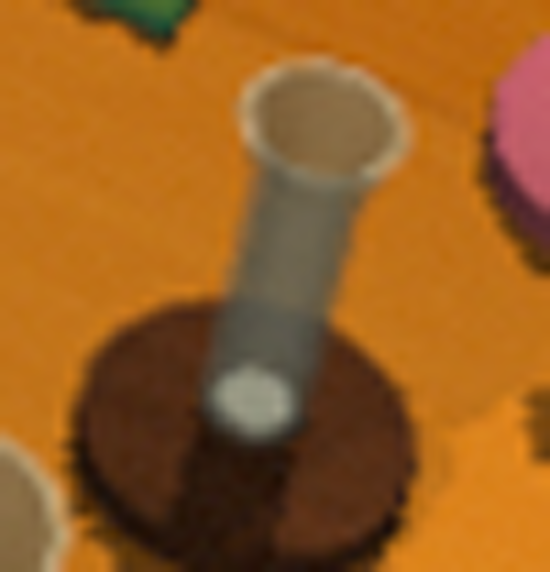

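View pics/t_c.png

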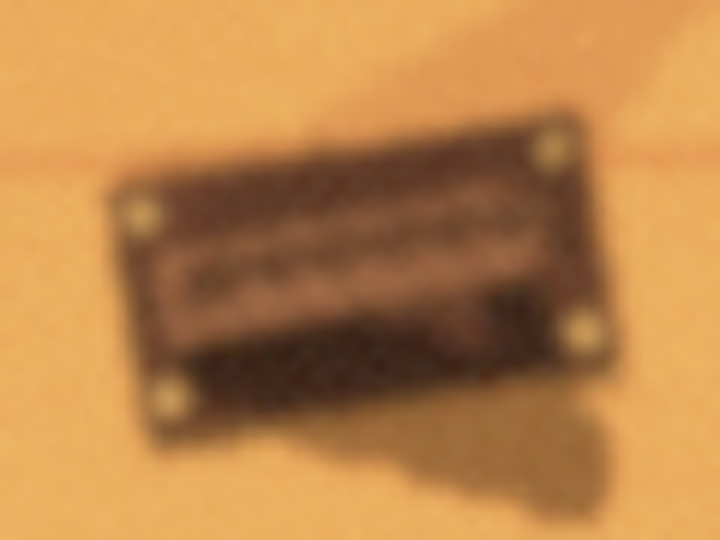

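View pics/t_d.png

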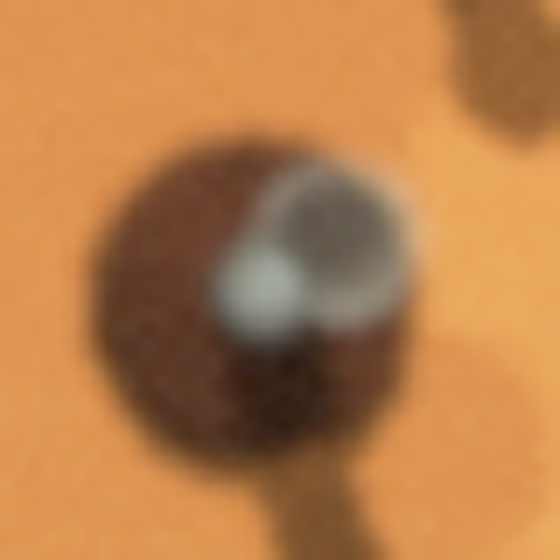

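Narrow vial: the far dark-footed one (scene mouth at about (468,271)). The rest is high at its right (‑y) end and low at its left. Next I'll check where rest_low lies relative to the foot using the groove's ends, and locate the other objects.

```bash
cat > c.py <<'E'
from h import *
yaw=np.arctan2(.0890,-.0128); ex=np.array([np.cos(yaw),np.sin(yaw),0]); ey=np.array([-ex[1],ex[0],0]);ez=np.array([0,0,1.])
O=np.array([.5043,.0097,0]); print("yaw",yaw)
s,c=np.sin(np.radians(35)),np.cos(np.radians(35))
U=-ex*c+ez*s; N=ex*s+ez*c
im={n:cv2.imread(f"pics/{n}0.png") for n in("scene","top")}
low=O+ex*.033+ez*.024
F=8
for n,(x,y,w,h) in {"scene":(290,235,80,60),"top":(305,215,80,60)}.items():
    z=cv2.resize(im[n][y:y+h,x:x+w],None,fx=F,fy=F,interpolation=cv2.INTER_CUBIC)
    def L(a,b,col):
        p=((proj(n,[a,b])-[x,y]+.5)*F).astype(int); cv2.line(z,tuple(map(int,p[0])),tuple(map(int,p[1])),col,1)
    for sg in(1,-1):
        L(low+ey*sg*.0078+N*.0024,low+U*.085+ey*sg*.0078+N*.0024,(0,255,0))
        L(low+ey*sg*.011+N*.0024,low+U*.085+ey*sg*.011+N*.0024,(255,255,0))
    L(low-ey*.011+N*.0024+U*.085,low+U*.085+ey*.011+N*.0024,(0,255,255))
    L(low-ey*.011+N*.004,low+ey*.011+N*.004,(255,0,255))
    q=[O+ex*a*.052+ey*b*.028+ez*.008 for a,b in((1,1),(1,-1),(-1,-1),(-1,1))]
    for i in range(4): L(q[i],q[(i+1)%4],(255,0,0))
    cv2.imwrite(f"pics/ov_{n}.png",z)
E
python3 c.py
```

```text
yaw 1.713637074104139
```

View pics/ov_scene.png

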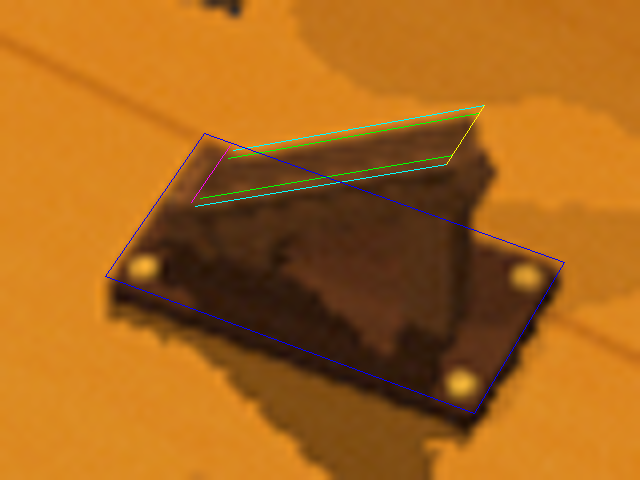

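View pics/ov_top.png

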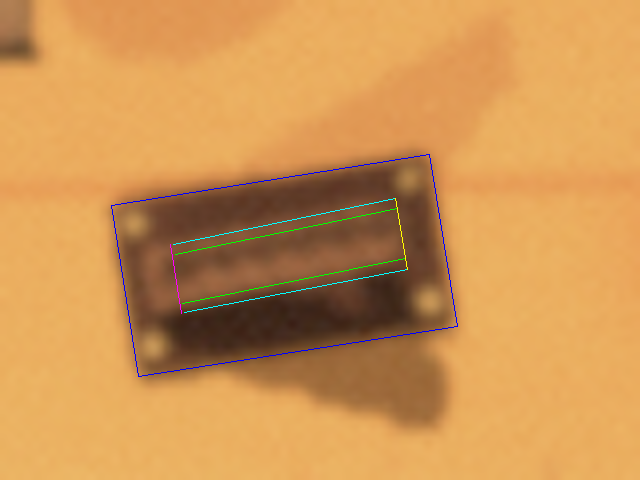

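The overlay fits the groove in both views to within about 1 px: rest_low ≈ (0.4996, 0.0424, 0.024), with downhill towards +y. I'll write a planner that reports deltas in tool axes, then start turning.

```bash
cat >> h.py <<'E'
EX=np.array([-.1424,.9898,0]); LOW=np.array([.4996,.0424,.024]); HIGH=np.array([.5129,-.0501,.0894]); VIAL=np.array([.5825,-.2447,0])
FER=np.array([.465,.2004,.004]); BH=np.radians(71.2)
def pose(y,z):
    """rotation whose tool z is along z, tool y as near y as possible"""
    z=np.array(z,float);z/=np.linalg.norm(z);y=np.array(y,float);y-=z*(y@z);y/=np.linalg.norm(y)
    return R.from_matrix(np.c_[np.cross(y,z),y,z])
def hd(deg): return np.array([np.cos(np.radians(deg)),np.sin(np.radians(deg)),0])
def delta(p,Rt,s=None):
    s=s or observe(); R0=R.from_rotvec(s["tcp_rot"]); 
    d=R0.inv().apply(np.array(p)-s["position"])*1e3; t=(R0.inv()*Rt).as_rotvec()
    print("t",round(s["t"],2),"pos",s["position"].round(4),"open",round(s["opening"],4),"F",s["contact_force"].round(1),"q",s["qpos"].round(2))
    print("shift(tool mm)",d.round(1),"turn(tool rad)",t.round(3))
    with open("log.txt","a") as f: f.write(repr([s["qpos"].tolist(),s["position"].tolist(),s["tcp_rot"].tolist()])+"\n")
E
cat > d1.py <<'E'
from h import *
delta(FER*[1,1,0]+[0,0,.12],pose(hd(71.2-90),[0,0,-1]))
E
python3 d1.py
python3 -m jog '[[[0,0,0],[0,0,0.12]],[[0,0,0],[0,0,0.12]],[[0,0,0],[0,0,0.12]],[[0,0,0],[0,0,0.12]],[[0,0,0],[0,0,0.12]]]' 0 40
python3 d1.py
```

```text
t 0.1 pos [0.1263 0.5605 0.2305] open 0.085 F [-0.6 -0.4 -0.6] q [ 1.23  0.28  1.51  0.    1.36 -0.12]
shift(tool mm) [-409.6 -276.6  110.9] turn(tool rad) [-1.000e-03  1.000e-03  1.677e+00]
t: 0.52
position: [0.1264, 0.5606, 0.2308]
tcp_rot: [1.263, 2.876, -0.002]
contact_force: [-0.7, -0.0, 1.0]
opening: 0.0854
t 0.52 pos [0.1264 0.5606 0.2308] open 0.0854 F [-0.7 -0.   1. ] q [1.23 0.28 1.51 0.   1.36 0.48]
shift(tool mm) [-494.3    5.7  111. ] turn(tool rad) [-1.000e-03  1.000e-03  1.071e+00]
```

```bash
python3 -m jog '[[[0,0,0],[0,0,0.12]],[[0,0,0],[0,0,0.12]],[[0,0,0],[0,0,0.12]],[[0,0,0],[0,0,0.12]],[[0,0,0],[0,0,0.12]]]' >/dev/null
python3 -m jog '[[[0,0,0],[0,0,0.12]],[[0,0,0],[0,0,0.12]],[[0,0,0],[0,0,0.12]],[[0,0,0],[0,0,0.11]]]' >/dev/null
python3 d1.py
```

```text
t 1.27 pos [0.1264 0.5606 0.2308] open 0.0858 F [-0.3  0.3  0.3] q [ 1.23  0.28  1.51 -0.    1.36  1.55]
shift(tool mm) [-232.4  436.3  111. ] turn(tool rad) [-0.     0.001  0.001]
```

```bash
python3 -m jog '[[[-18,34,0],[0,0,0]],[[-18,34,0],[0,0,0]],[[-18,34,0],[0,0,0]],[[-18,34,0],[0,0,0]],[[-18,34,0],[0,0,0]]]' >/dev/null
python3 -m jog '[[[-18,34,0],[0,0,0]],[[-18,34,0],[0,0,0]],[[-18,34,0],[0,0,0]],[[-18,34,0],[0,0,0]],[[-18,34,0],[0,0,0]]]' >/dev/null
python3 -m jog '[[[-18,34,0],[0,0,0]],[[-18,34,15],[0,0,0]],[[-10,17,20],[0,0,0]],[[0,0,0],[0,0,0]]]' >/dev/null
python3 d1.py
```

```text
t 2.43 pos [0.4592 0.2085 0.1927] open 0.0854 F [ 0.4 -0.6 -0.5] q [ 0.29  0.2   1.71 -0.    1.24  0.62]
shift(tool mm) [-5.5  8.4 72.7] turn(tool rad) [-0.003  0.005  0.003]
```

```bash
python3 -m jog '[[[-5.5,8.4,30],[0,0,0]],[[0,0,25],[0,0,0]],[[0,0,0],[0,0,0]],[[0,0,0],[0,0,0]]]' 140 40
python3 - <<'E'
from h import *
for n,(x,y,w,h) in {"scene":(190,180,130,100),"top":(215,215,120,90)}.items():
    im=read_camera(n)[:,:,::-1]; z=cv2.resize(im[y:y+h,x:x+w],None,fx=5.5,fy=5.5,interpolation=cv2.INTER_CUBIC)
    cv2.imwrite(f"pics/pick_{n}.png",z)
E
python3 d1.py
```

```text
t: 2.77
position: [0.4633, 0.2047, 0.1406]
tcp_rot: [-2.546, -1.837, 0.005]
contact_force: [-0.5, 0.7, 0.1]
opening: 0.0397
t 2.87 pos [0.4652 0.2054 0.1427] open 0.0387 F [-0.9 -0.   0.5] q [0.28 0.24 1.79 0.   1.11 0.6 ]
shift(tool mm) [-4.8  1.3 22.7] turn(tool rad) [ 0.001 -0.001  0.008]
```

View pics/pick_scene.png

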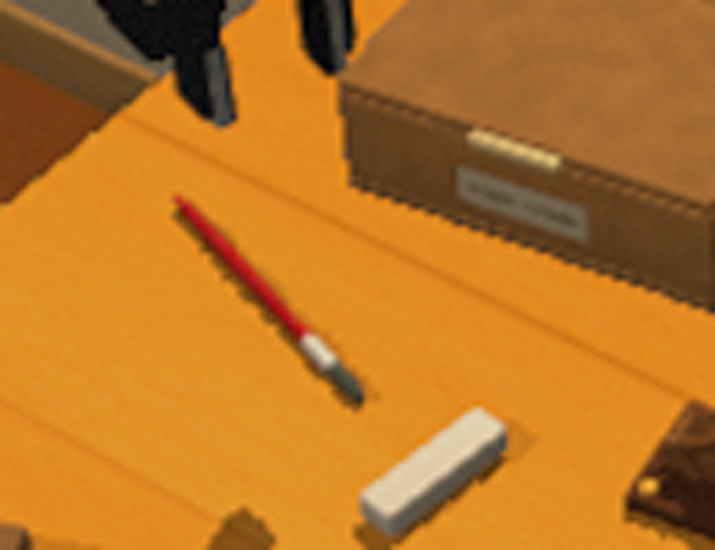

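View pics/pick_top.png

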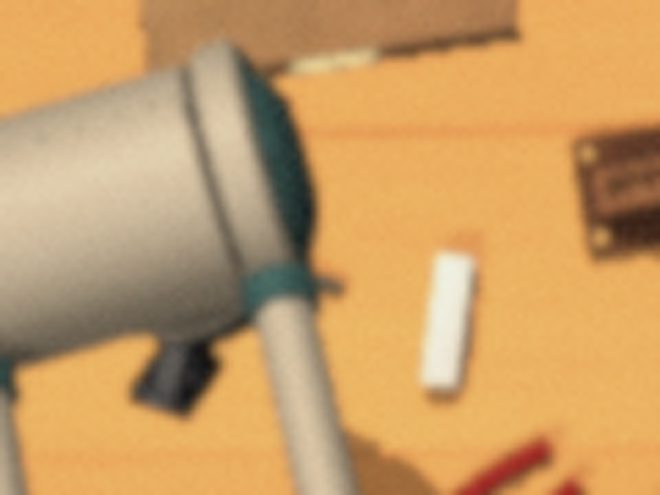

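The scene picture shows the fingertips at about (231,201) and (250,192), either side of a point above the brush. I'll check this against the projected TCP and the ferrule.

```bash
python3 - <<'E'
from h import *
P=[]
for i in range(3):
    P.append(observe()["position"]); read_camera("scene")
P=np.array(P);print(P.round(4)); print(proj("scene",P.mean(0)),proj("scene",P.mean(0)+[0,0,.008]))
print(proj("scene",FER),proj("scene",FER+.114*hd(71.2)),proj("scene",FER-.03*hd(71.2)))
E
python3 d1.py
```

```text
[[0.4652 0.2054 0.1427]
 [0.4655 0.2055 0.143 ]
 [0.4656 0.2054 0.1431]]
[[239.06984769 193.6880952 ]] [[238.62574533 190.63354358]]
[[247.8042071  243.42402583]] [[221.61535867 214.60517608]] [[255.16186858 251.5205766 ]]
t 3.02 pos [0.4655 0.2053 0.143 ] open 0.0385 F [ 0.2 -0.6  0.7] q [0.28 0.24 1.79 0.   1.11 0.6 ]
shift(tool mm) [-4.9  1.  23. ] turn(tool rad) [ 0.003 -0.002  0.008]
```

```bash
python3 -m jog '[[[-4.9,1,30],[0,0,0.008]],[[0,0,35],[0,0,0]],[[0,0,35],[0,0,0]],[[0,0,20],[0,0,0]],[[0,0,0],[0,0,0]]]' 150
python3 -m jog '[[[0,0,0],[0,0,0]],[[0,0,0],[0,0,0]]]'
python3 d1.py
python3 - <<'E'
from h import *
im=read_camera("scene")[:,:,::-1]; x,y,w,h=200,180,100,80
cv2.imwrite("pics/pick2.png",cv2.resize(im[y:y+h,x:x+w],None,fx=7,fy=7,interpolation=cv2.INTER_CUBIC))
E
```

```text
t: 3.43
position: [0.4613, 0.199, 0.0185]
tcp_rot: [-2.553, -1.826, 0.01]
contact_force: [-0.7, -0.4, -0.0]
opening: 0.0352
t: 3.6
position: [0.4658, 0.2002, 0.023]
tcp_rot: [2.554, 1.827, 0.005]
contact_force: [1.6, 0.5, -0.6]
opening: 0.0351
t 3.6 pos [0.4658 0.2002 0.023 ] open 0.0351 F [ 1.6  0.5 -0.6] q [0.27 0.38 1.94 0.   0.81 0.6 ]
shift(tool mm) [  0.2  -0.5 -97. ] turn(tool rad) [ 0.003 -0.002 -0.001]
```

View pics/pick2.png

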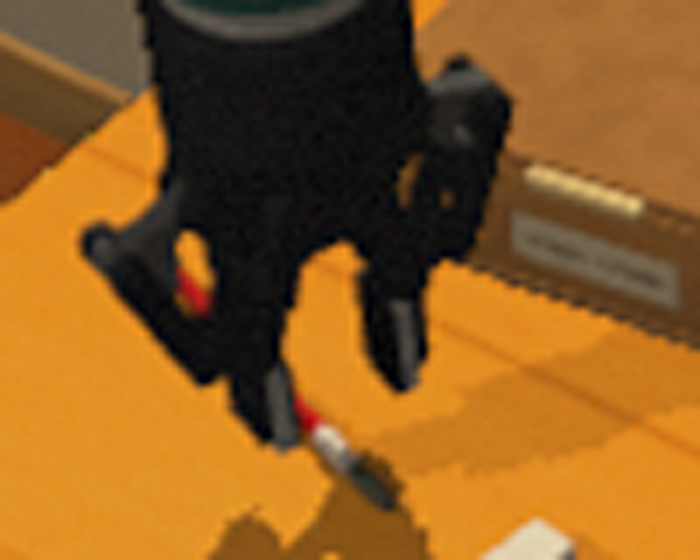

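```bash
python3 -m jog '[[[0,0,6],[0,0,0]],[[0,0,6],[0,0,0]],[[0,0,5],[0,0,0]],[[0,0,3],[0,0,0]],[[0,0,0],[0,0,0]]]' 190 >/dev/null
python3 -m jog '[[[0,0,0],[0,0,0]],[[0,0,0],[0,0,0]],[[0,0,0],[0,0,0]]]'
```

```text
t: 4.32
position: [0.4643, 0.1996, 0.0014]
tcp_rot: [2.555, 1.828, 0.001]
contact_force: [-0.9, -1.0, 0.0]
opening: 0.0216
```

```bash
python3 -m jog '[[[0,0,0],[0,0,0]],[[0,0,0],[0,0,0]],[[0,0,0],[0,0,0]],[[0,0,0],[0,0,0]],[[0,0,0],[0,0,0]]]' 255 40
python3 -m jog '[[[0,0,-5],[0,0,0]],[[0,0,-15],[0,0,0]],[[0,0,-20],[0,0,0]],[[0,0,-20],[0,0,0]],[[0,0,0],[0,0,0]]]'
python3 -m jog '[[[0,0,-10],[0,0,0]],[[0,0,0],[0,0,0]],[[0,0,0],[0,0,0]]]'
python3 - <<'E'
from h import *
for n,(x,y,w,h) in {"scene":(180,140,130,100),"top":(215,215,120,90)}.items():
    im=read_camera(n)[:,:,::-1]; z=cv2.resize(im[y:y+h,x:x+w],None,fx=5.5,fy=5.5,interpolation=cv2.INTER_CUBIC)
    cv2.imwrite(f"pics/lift_{n}.png",z)
E
```

```text
t: 4.73
position: [0.4643, 0.1996, 0.0015]
tcp_rot: [2.555, 1.828, 0.001]
contact_force: [-0.1, -0.2, 1.5]
opening: 0.0051
t: 5.15
position: [0.4666, 0.2004, 0.0647]
tcp_rot: [2.553, 1.826, 0.01]
contact_force: [-0.2, 0.6, -1.1]
opening: 0.0053
t: 5.4
position: [0.4639, 0.1995, 0.0712]
tcp_rot: [-2.555, -1.828, 0.0]
contact_force: [0.7, 0.2, -1.3]
opening: 0.0054
```

View pics/lift_scene.png

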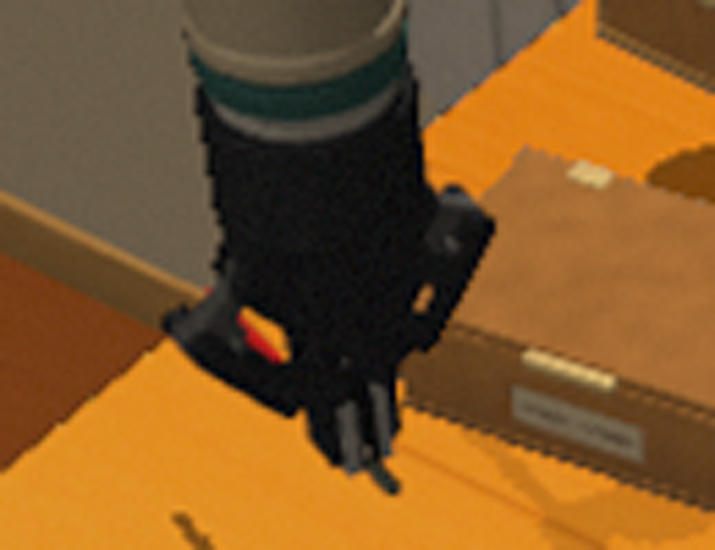

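Run:
```python
from h import *
f=np.array([.4645,.1998,.0742])
for k in(-.03,-.02,.03,.06,.09,.114): print(k,proj("scene",f+k*hd(71.2)).round(1))
```

```text
-0.03 [[252.1 228.2]]
-0.02 [[249.6 225.4]]
0.03 [[237.1 212.2]]
0.06 [[229.9 204.6]]
0.09 [[222.9 197.1]]
0.114 [[217.5 191.3]]
```

View pics/lift_top.png

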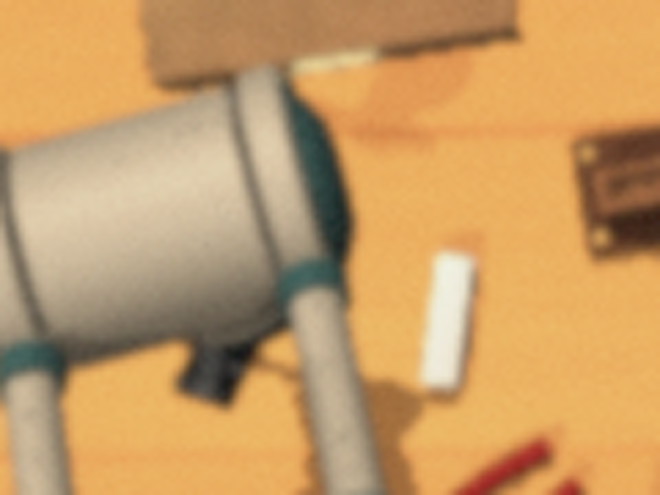

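The brush is held level by the ferrule, since its bristle tip and handle lie on the projected line. Next I'll raise it and take it to the rest with a 35° tilt.

```bash
cat > d2.py <<'E'
from h import *
import sys
s35,c35=np.sin(np.radians(35)),np.cos(np.radians(35))
U=-EX*c35+np.array([0,0,s35]); N=EX*s35+np.array([0,0,c35])
up=float(sys.argv[1])/1e3; along=float(sys.argv[2])/1e3
RT=pose(hd(98.2-90),-N)
delta(HIGH+U*along+N*up-N*.0025,RT)
E
python3 -m jog '[[[0,0,-20],[0,0,0]],[[0,0,-30],[0,0,0]],[[0,0,-30],[0,0,0]],[[0,0,-30],[0,0,0]],[[0,0,-15],[0,0,0]]]' 
python3 d2.py 50 6
```

```text
t: 5.92
position: [0.4653, 0.1999, 0.1989]
tcp_rot: [2.554, 1.827, 0.005]
contact_force: [0.3, 0.4, 0.2]
opening: 0.0051
t 5.92 pos [0.4653 0.1999 0.1989] open 0.0051 F [0.3 0.4 0.2] q [0.27 0.19 1.7  0.   1.24 0.6 ]
shift(tool mm) [-201.5  115.4   67.1] turn(tool rad) [-0.141 -0.601 -0.458]
```

```bash
python3 -m jog '[[[0,0,0],[-0.018,-0.075,-0.057]],[[0,0,0],[-0.018,-0.075,-0.057]],[[0,0,0],[-0.018,-0.075,-0.057]],[[0,0,0],[-0.018,-0.075,-0.057]]]' 
python3 -m jog '[[[0,0,0],[-0.018,-0.075,-0.057]],[[0,0,0],[-0.018,-0.075,-0.057]],[[0,0,0],[-0.018,-0.075,-0.057]],[[0,0,0],[-0.018,-0.075,-0.057]],[[0,0,0],[0,0,0]]]' 
python3 d2.py 50 6
```

```text
t: 6.25
position: [0.4644, 0.1994, 0.196]
tcp_rot: [2.141, 1.943, -0.297]
contact_force: [0.2, 0.5, -1.0]
opening: 0.0055
t: 6.67
position: [0.4625, 0.2012, 0.1932]
tcp_rot: [1.715, 1.99, -0.55]
contact_force: [0.7, 0.8, -0.3]
opening: 0.0053
t 6.67 pos [0.4625 0.2012 0.1932] open 0.0053 F [ 0.7  0.8 -0.3] q [ 0.64  0.38  1.62 -0.53  1.48  0.63]
shift(tool mm) [-155.6   13.6  184.8] turn(tool rad) [-0.003  0.003  0.006]
```

```bash
python3 -m jog '[[[-19,1.7,22],[0,0,0]],[[-19,1.7,22],[0,0,0]],[[-19,1.7,22],[0,0,0]],[[-19,1.7,22],[0,0,0]],[[-19,1.7,22],[0,0,0]]]' 
python3 -m jog '[[[-19,1.7,22],[0,0,0]],[[-19,1.7,22],[0,0,0]],[[-12,1.7,15],[0,0,0]],[[0,0,0],[0,0,0]],[[0,0,0],[0,0,0]]]' 
python3 d2.py 20 6
```

```text
t: 7.08
position: [0.4924, 0.0597, 0.1602]
tcp_rot: [1.724, 1.984, -0.542]
contact_force: [0.4, 0.4, -0.2]
opening: 0.0053
t: 7.5
position: [0.5075, -0.0133, 0.1407]
tcp_rot: [1.727, 1.983, -0.544]
contact_force: [-0.4, 0.7, -0.7]
opening: 0.0051
t 7.5 pos [ 0.5075 -0.0133  0.1407] open 0.0051 F [-0.4  0.7 -0.7] q [ 0.25  0.33  1.86 -0.68  1.13  0.46]
shift(tool mm) [-7.   0.3 45.9] turn(tool rad) [-0.003 -0.001 -0.004]
```

```bash
python3 -m jog '[[[-4,0,12],[0,0,0]],[[-3,0,12],[0,0,0]],[[0,0.3,0],[0,0,0]],[[0,0,0],[0,0,0]],[[0,0,0],[0,0,0]]]' 
python3 d2.py 3 6
python3 - <<'E'
from h import *
for n,(x,y,w,h) in {"scene":(270,190,130,105),"top":(285,195,120,90)}.items():
    im=read_camera(n)[:,:,::-1]; z=cv2.resize(im[y:y+h,x:x+w],None,fx=5.5,fy=5.5,interpolation=cv2.INTER_CUBIC)
    cv2.imwrite(f"pics/rest_{n}.png",z)
E
```

```text
t: 7.92
position: [0.5115, -0.0304, 0.1259]
tcp_rot: [1.721, 1.985, -0.541]
contact_force: [-0.3, 0.9, 0.3]
opening: 0.0054
t 7.92 pos [ 0.5115 -0.0304  0.1259] open 0.0054 F [-0.3  0.9  0.3] q [ 0.22  0.34  1.89 -0.7   1.08  0.47]
shift(tool mm) [-1.2 -1.5 40.7] turn(tool rad) [ 0.001 -0.    -0.001]
```

View pics/rest_scene.png

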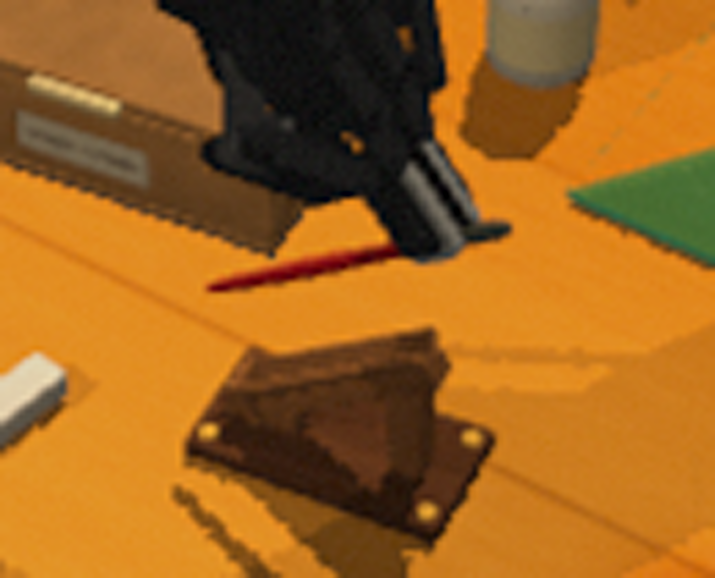

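View pics/rest_top.png

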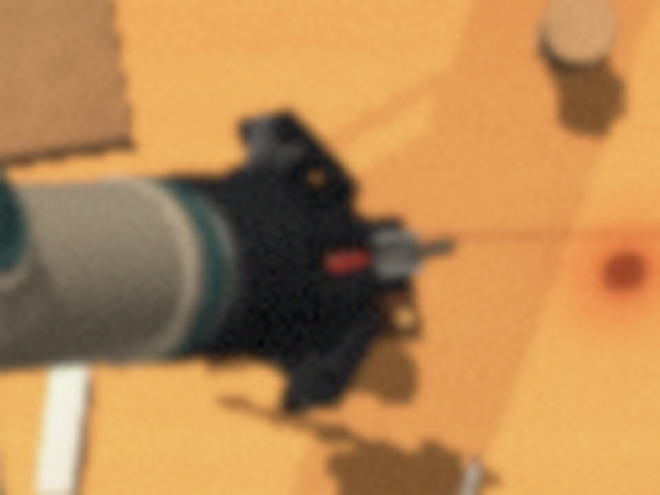

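```bash
cat > chk.py <<'E'
from h import *
s=observe(); M=R.from_rotvec(s["tcp_rot"]).as_matrix(); f=s["position"]-M[:,2]*.0025
d=M[:,0]  # tool x
sg=1 if d[2]<0 else -1
print("brush dir",(sg*d).round(3)); 
for n in("scene","top"):
  for k in(-.03,.114): print(n,k,proj(n,f+k*sg*d).round(1))
E
python3 chk.py
```

```text
brush dir [-0.116  0.811 -0.574]
scene -0.03 [[362.9 229.6]]
scene 0.114 [[307.7 240.8]]
top -0.03 [[368.  239.1]]
top 0.114 [[318.9 249. ]]
```

```bash
python3 -m jog '[[[0,0,12],[0,0,0]],[[-0.5,-0.7,10],[0,0,0]],[[0,0,4],[0,0,0]],[[0,0,0],[0,0,0]],[[0,0,0],[0,0,0]]]' 
python3 -m jog '[[[0,0,0],[0,0,0]],[[0,0,0],[0,0,0]]]' 
python3 d2.py 3 6
python3 - <<'E'
from h import *
for n,(x,y,w,h) in {"scene":(290,215,90,80),"top":(310,215,70,60)}.items():
    im=read_camera(n)[:,:,::-1]; z=cv2.resize(im[y:y+h,x:x+w],None,fx=7.5,fy=7.5,interpolation=cv2.INTER_CUBIC)
    cv2.imwrite(f"pics/rest2_{n}.png",z)
E
python3 chk.py
```

```text
t: 8.43
position: [0.5125, -0.0467, 0.1044]
tcp_rot: [1.722, 1.985, -0.544]
contact_force: [0.3, -0.2, 0.7]
opening: 0.005
t: 8.6
position: [0.5129, -0.0465, 0.1048]
tcp_rot: [1.721, 1.984, -0.542]
contact_force: [-0.7, -0.2, -1.4]
opening: 0.0054
t 8.6 pos [ 0.5129 -0.0465  0.1048] open 0.0054 F [-0.7 -0.2 -1.4] q [ 0.18  0.37  1.92 -0.74  1.03  0.49]
shift(tool mm) [-0.1 -0.6 14.2] turn(tool rad) [ 0.     0.001 -0.001]
brush dir [-0.115  0.811 -0.574]
scene -0.03 [[370.1 240.6]]
scene 0.114 [[314.8 250.8]]
top -0.03 [[374.1 239.2]]
top 0.114 [[325.4 249. ]]
```

View pics/rest2_scene.png

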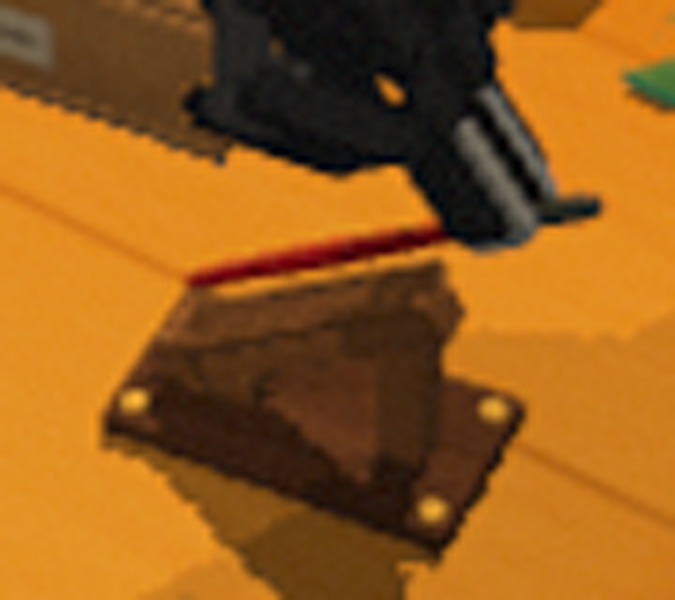

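View pics/rest2_top.png

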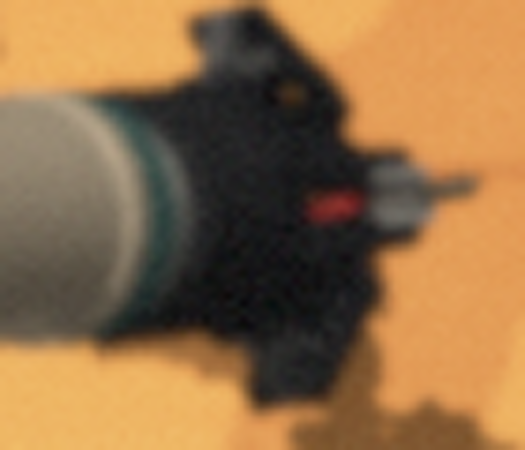

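```bash
python3 -m jog '[[[0,-0.5,5],[0,0,0]],[[0,0,4],[0,0,0]],[[0,0,2],[0,0,0]],[[0,0,0],[0,0,0]],[[0,0,0],[0,0,0]]]' 
python3 -m jog '[[[0,0,0],[0,0,0]],[[0,0,0],[0,0,0]]]' 
python3 d2.py 0 6
python3 - <<'E'
from h import *
for n,(x,y,w,h) in {"scene":(290,215,90,80)}.items():
    im=read_camera(n)[:,:,::-1]; z=cv2.resize(im[y:y+h,x:x+w],None,fx=7.5,fy=7.5,interpolation=cv2.INTER_CUBIC)
    cv2.imwrite(f"pics/rest3_{n}.png",z)
U=np.array([.1424*.819,-.9898*.819,.5736])
print(proj("scene",[LOW,LOW+U*.114,LOW+U*.144]).round(1))
E
python3 chk.py
```

```text
t: 9.12
position: [0.5129, -0.0532, 0.0953]
tcp_rot: [1.722, 1.985, -0.544]
contact_force: [-0.5, 0.3, -0.1]
opening: 0.0053
t: 9.28
position: [0.5131, -0.053, 0.0956]
tcp_rot: [1.721, 1.985, -0.543]
contact_force: [-0.4, -0.3, -0.3]
opening: 0.0053
t 9.28 pos [ 0.5131 -0.053   0.0956] open 0.0053 F [-0.4 -0.3 -0.3] q [ 0.17  0.38  1.93 -0.75  1.    0.5 ]
shift(tool mm) [-0.1  0.2  5.9] turn(tool rad) [-0.     0.001 -0.001]
[[316.9 257.7]
 [359.7 250.2]
 [372.  248.1]]
brush dir [-0.116  0.811 -0.574]
scene -0.03 [[372.9 245.4]]
scene 0.114 [[317.5 255.2]]
top -0.03 [[376.5 239.3]]
top 0.114 [[328. 249.]]
```

View pics/rest3_scene.png

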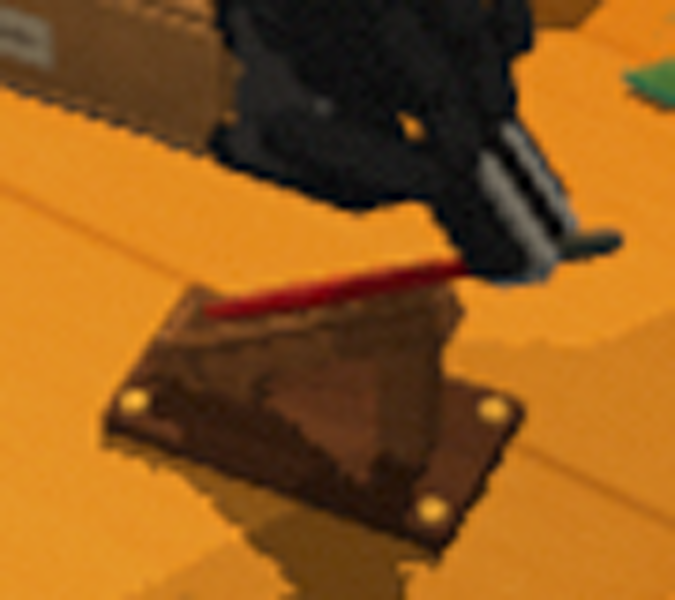

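```bash
python3 -m jog '[[[0,0,1],[0,0,0]],[[0,0,1],[0,0,0]],[[0,0,0],[0,0,0]],[[0,0,0],[0,0,0]]]' 
python3 -m jog '[[[0,0,1],[0,0,0]],[[0,0,0],[0,0,0]],[[0,0,0],[0,0,0]]]' 
python3 -m jog '[[[0,0,0],[0,0,0]]]' 
python3 d2.py 0 6
python3 - <<'E'
from h import *
for n,(x,y,w,h) in {"scene":(290,215,90,80)}.items():
    im=read_camera(n)[:,:,::-1]; z=cv2.resize(im[y:y+h,x:x+w],None,fx=7.5,fy=7.5,interpolation=cv2.INTER_CUBIC)
    cv2.imwrite(f"pics/rest4_{n}.png",z)
E
```

```text
t: 9.67
position: [0.5132, -0.0541, 0.0938]
tcp_rot: [1.721, 1.985, -0.543]
contact_force: [-0.4, 0.8, -0.7]
opening: 0.0055
t: 9.92
position: [0.5134, -0.0546, 0.0931]
tcp_rot: [1.721, 1.985, -0.543]
contact_force: [-0.9, -1.2, 0.4]
opening: 0.0055
t: 10.0
position: [0.5134, -0.0546, 0.0931]
tcp_rot: [1.721, 1.985, -0.543]
contact_force: [0.3, -0.3, -0.1]
opening: 0.0053
t 10.0 pos [ 0.5134 -0.0546  0.0931] open 0.0053 F [ 0.3 -0.3 -0.1] q [ 0.17  0.38  1.94 -0.75  1.    0.5 ]
shift(tool mm) [-0.1  0.2  2.9] turn(tool rad) [-0.     0.001 -0.001]
```

View pics/rest4_scene.png

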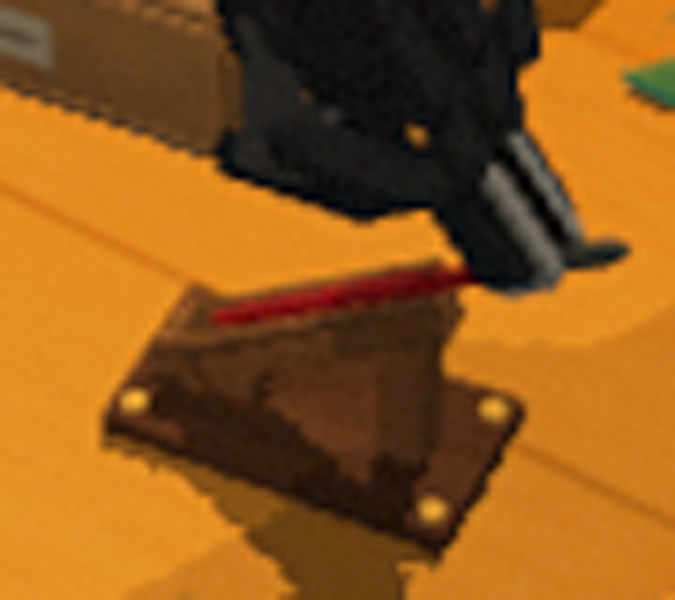

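```bash
python3 -m jog '[[[0,0,1],[0,0,0]],[[0,0,0],[0,0,0]],[[0,0,0],[0,0,0]]]' 
python3 -m jog '[[[0,0,1],[0,0,0]],[[0,0,0],[0,0,0]],[[0,0,0],[0,0,0]]]' 
python3 -m jog '[[[0,0,0],[0,0,0]]]' 
python3 d2.py 0 6
python3 - <<'E'
from h import *
for n,(x,y,w,h) in {"scene":(290,215,90,80)}.items():
    im=read_camera(n)[:,:,::-1]; z=cv2.resize(im[y:y+h,x:x+w],None,fx=7.5,fy=7.5,interpolation=cv2.INTER_CUBIC)
    cv2.imwrite(f"pics/rest5_{n}.png",z)
E
```

```text
t: 10.3
position: [0.5137, -0.0551, 0.0924]
tcp_rot: [1.721, 1.985, -0.542]
contact_force: [0.5, 1.4, 0.6]
opening: 0.0051
t: 10.55
position: [0.5138, -0.0557, 0.0916]
tcp_rot: [1.721, 1.984, -0.542]
contact_force: [-0.1, 2.4, 3.7]
opening: 0.0051
t: 10.63
position: [0.5138, -0.0557, 0.0916]
tcp_rot: [1.721, 1.984, -0.542]
contact_force: [0.1, 2.5, 3.2]
opening: 0.0054
t 10.63 pos [ 0.5138 -0.0557  0.0916] open 0.0054 F [0.1 2.5 3.2] q [ 0.17  0.38  1.94 -0.76  0.99  0.51]
shift(tool mm) [-0.1 -0.1  1.1] turn(tool rad) [ 0.     0.    -0.001]
```

View pics/rest5_scene.png

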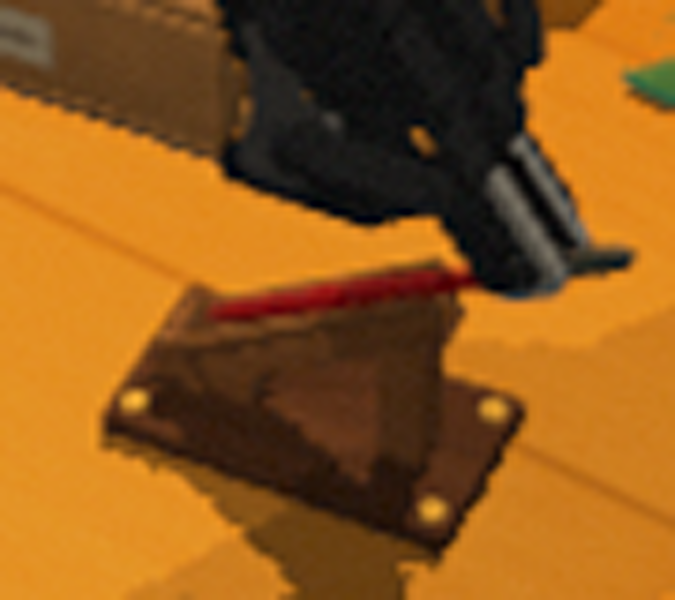

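Contact of about 4 N: the handle is seated in the groove. I'll ease up slightly and release.

```bash
python3 -m jog '[[[0,0,-0.8],[0,0,0]],[[0,0,0],[0,0,0]]]' 
python3 -m jog '[[[0,0,0],[0,0,0]],[[0,0,0],[0,0,0]],[[0,0,0],[0,0,0]],[[0,0,0],[0,0,0]],[[0,0,0],[0,0,0]]]' 190
python3 - <<'E'
from h import *
for n,(x,y,w,h) in {"scene":(290,215,90,80)}.items():
    im=read_camera(n)[:,:,::-1]; z=cv2.resize(im[y:y+h,x:x+w],None,fx=7.5,fy=7.5,interpolation=cv2.INTER_CUBIC)
    cv2.imwrite(f"pics/rest6_{n}.png",z)
E
```

```text
t: 10.85
position: [0.5136, -0.0553, 0.0921]
tcp_rot: [1.721, 1.985, -0.543]
contact_force: [1.8, 2.4, 1.7]
opening: 0.0052
t: 11.27
position: [0.513, -0.0555, 0.0919]
tcp_rot: [1.722, 1.985, -0.544]
contact_force: [0.1, 0.8, -0.2]
opening: 0.0219
```

View pics/rest6_scene.png

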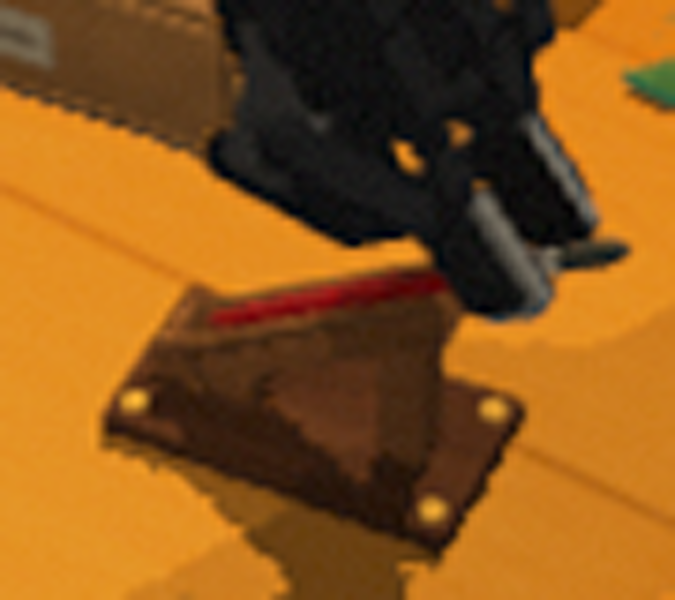

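The brush lies in the groove, released, with its handle end at scene (318,257), a few mm short of the stop. Before the regrasp I'll retreat, and fit the arm's kinematics from my logged poses to choose a reachable insertion angle.

```bash
python3 -m jog '[[[0,0,-8],[0,0,0]],[[0,0,-15],[0,0,0]],[[0,0,-20],[0,0,0]],[[0,0,0],[0,0,0]],[[0,0,0],[0,0,0]]]' 150
cat > kin.py <<'E'
from h import *
from scipy.optimize import least_squares
D=[eval(l) for l in open("log.txt")]
def base(q):
    q1,q2,q3,q4,q5,q6=q
    return R.from_euler("z",q1)*R.from_euler("y",q2+q3)*R.from_euler("z",q4)*R.from_euler("y",q5)*R.from_euler("z",q6)
C=[(base(q).inv()*R.from_rotvec(r)) for q,p,r in D]
if __name__=="__main__":
    for c in C[::3]: print(c.as_rotvec().round(3))
A=[];b=[]
for q,p,r in D:
    Rz=R.from_euler("z",-q[0]); pl=Rz.apply(p); z=Rz.apply(R.from_rotvec(r).as_matrix()[:,2])
    s2,c2,s3,c3=np.sin(q[1]),np.cos(q[1]),np.sin(q[1]+q[2]),np.cos(q[1]+q[2])
    # cols: c0,d,h,a2,a3,b3,L
    A+=[[1,0,0,s2,s3,c3,z[0]],[0,1,0,0,0,0,z[1]],[0,0,1,c2,c3,-s3,z[2]]]; b+=pl.tolist()
A=np.array(A);b=np.array(b)
lam=1e-3
X=np.linalg.lstsq(np.r_[A,lam*np.eye(7)],np.r_[b,np.zeros(7)],rcond=None)[0]
if __name__=="__main__": print("c0,d,h,a2,a3,b3,L",X.round(4),"res",(A@X-b).std().round(4),np.abs(A@X-b).max())
def fk(q):
    s2,c2,s3,c3=np.sin(q[1]),np.cos(q[1]),np.sin(q[1]+q[2]),np.cos(q[1]+q[2])
    c0,d,h,a2,a3,b3,L=X; Rt=base(q)*C[0]
    w=R.from_euler("z",q[0]).apply([c0+a2*s2+a3*s3+b3*c3,d,h+a2*c2+a3*c3-b3*s3])
    return w+L*Rt.as_matrix()[:,2],Rt
lo=np.array([-2.89,-.75,.22,-1.18,.11,-2.7]);hi=np.array([2.89,2.08,2.7,4.32,2.71,2.7])
def ik(p,Rt,q0):
    f=lambda q:(lambda P:np.r_[(P[0]-p)*5,(P[1].inv()*Rt).as_rotvec()])(fk(q))
    s=least_squares(f,np.clip(q0,lo+.01,hi-.01),bounds=(lo,hi)); return s.x,np.abs(s.fun).max()
E
python3 d2.py 0 6 >/dev/null; python3 kin.py
```

```text
t: 11.73
position: [0.5106, -0.0303, 0.1282]
tcp_rot: [1.72, 1.984, -0.54]
contact_force: [0.3, -1.0, 0.3]
opening: 0.0354
[-0.     0.     1.571]
[-0.    -0.     1.571]
[0.    0.    1.571]
[-0.     0.     1.571]
[-0.     0.     1.571]
[-0.     0.     1.571]
c0,d,h,a2,a3,b3,L [0.     0.0694 0.1368 0.6297 0.4211 0.0604 0.3645] res 0.0 1.5666066390807032e-06
```

The kinematic model fits with a residual under 2 µm. Next I'll check reach for the regrasp and the insertion.

```bash
cat > plan.py <<'E'
from kin import *
q0=observe()["qpos"]; g=.011
d=EX*.8192-np.array([0,0,.5736])
for lean in(0,10,20):
    a=np.radians(90-35-lean) # angle between tool z and brush dir
    zt=-np.array([0,0,1.])*np.cos(np.radians(lean))+EX*np.sin(np.radians(lean))
    R1=pose(hd(8.2),zt); F=HIGH-.003*d*0-d*.004
    q,e=ik(F+zt*g,R1,q0); print("lean",lean,"regrasp",q.round(2),e.round(4))
    for phi in(-60,-45,-30,-15,0):
        zi=np.array([0,0,-1])*np.cos(a)+hd(phi)*np.sin(a); R2=pose(hd(phi+90),zi)
        out=[]
        qq=q
        for zz in(.25,.135):
            qq,e=ik(np.r_[VIAL[:2],zz]+zi*g,R2,qq); out.append((qq.round(2),round(e,4)))
        print("  phi",phi,out)
E
python3 plan.py
```

```text
lean 0 regrasp [-0.24  0.32  1.85 -0.    0.97 -0.38] 0.0
  phi -60 [(array([-0.16,  0.2 ,  1.95, -1.18,  0.73,  0.15]), np.float64(0.0591)), (array([-0.18,  0.35,  1.98, -1.18,  0.68,  0.25]), np.float64(0.1788))]
  phi -45 [(array([-0.31,  0.11,  2.05, -1.18,  0.38, -0.11]), np.float64(0.075)), (array([-0.35,  0.25,  2.08, -1.18,  0.31, -0.07]), np.float64(0.2248))]
  phi -30 [(array([-0.45,  0.08,  2.12, -1.18,  0.11, -0.34]), np.float64(0.0495)), (array([-0.45,  0.23,  2.13, -1.18,  0.11, -0.33]), np.float64(0.2131))]
  phi -15 [(array([-0.62,  0.06,  2.08,  0.93,  0.28, -2.7 ]), np.float64(0.1035)), (array([-0.55,  0.22,  2.13,  0.95,  0.11, -2.7 ]), np.float64(0.2318))]
  phi 0 [(array([-0.7 ,  0.08,  1.97,  0.76,  0.55, -2.7 ]), np.float64(0.2014)), (array([-0.62,  0.22,  2.05,  0.75,  0.35, -2.7 ]), np.float64(0.3138))]
lean 10 regrasp [-0.35  0.35  1.82  0.18  1.06 -0.58] 0.0
  phi -60 [(array([-0.21,  0.18,  1.89, -0.93,  0.71, -0.11]), np.float64(0.0)), (array([-0.22,  0.33,  2.01, -1.18,  0.58,  0.22]), np.float64(0.0363))]
  phi -45 [(array([-0.34,  0.11,  1.98, -0.81,  0
[... 679 characters left out ...]
-0.48]), np.float64(0.0)), (array([-0.29,  0.31,  1.94, -0.81,  0.58, -0.18]), np.float64(0.0))]
  phi -45 [(array([-0.38,  0.13,  1.85, -0.39,  0.63, -0.91]), np.float64(0.0)), (array([-0.38,  0.26,  2.01, -0.68,  0.37, -0.59]), np.float64(0.0))]
  phi -30 [(array([-0.5 ,  0.1 ,  1.88, -0.03,  0.55, -1.53]), np.float64(0.0)), (array([-0.5 ,  0.24,  2.05, -0.06,  0.24, -1.5 ]), np.float64(0.0))]
  phi -15 [(array([-0.62,  0.1 ,  1.88,  0.36,  0.61, -2.17]), np.float64(0.0)), (array([-0.62,  0.24,  2.05,  0.66,  0.34, -2.51]), np.float64(0.0))]
  phi 0 [(array([-0.73,  0.13,  1.84,  0.58,  0.77, -2.64]), np.float64(0.0)), (array([-0.68,  0.26,  1.97,  0.63,  0.54, -2.7 ]), np.float64(0.063))]
```

```bash
python3 -m jog '[[[0,0,-30],[0,0,0]],[[0,0,-30],[0,0,0]],[[0,0,-20],[0,0,0]],[[0,0,0],[0,0,0]]]'
python3 - <<'E'
from h import *
for n,(x,y,w,h) in {"scene":(290,215,90,80),"top":(310,215,80,60)}.items():
    im=read_camera(n)[:,:,::-1]; z=cv2.resize(im[y:y+h,x:x+w],None,fx=7.5,fy=7.5,interpolation=cv2.INTER_CUBIC)
    cv2.imwrite(f"pics/rest7_{n}.png",z)
    cv2.imwrite(f"pics/{n}1.png",im)
U=np.array([.1424*.819,-.9898*.819,.5736])
print(proj("scene",[LOW,LOW+U*.105,LOW+U*.123,LOW+U*.144]).round(1),proj("top",[LOW,LOW+U*.105,LOW+U*.123,LOW+U*.144]).round(1))
E
```

```text
t: 12.07
position: [0.5052, 0.0161, 0.1952]
tcp_rot: [1.72, 1.983, -0.536]
contact_force: [0.7, -0.1, -0.7]
opening: 0.0351
[[316.9 257.7]
 [356.1 250.8]
 [363.4 249.6]
 [372.  248.1]] [[327.4 249.3]
 [362.  242.3]
 [368.2 241.1]
 [375.6 239.6]]
```

View pics/rest7_scene.png

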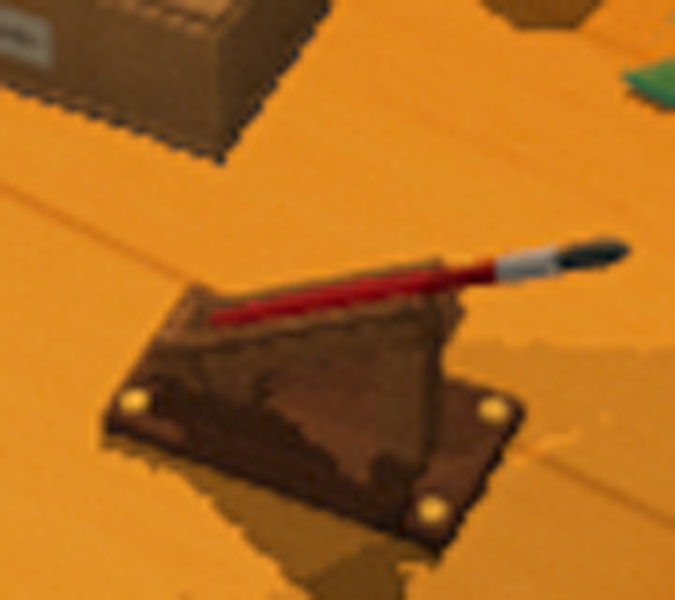

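View pics/rest7_top.png

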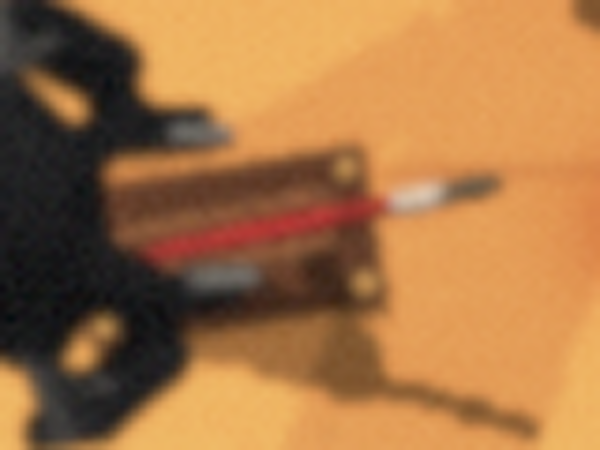

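Scene and top views both show the brush resting in the groove, with the ferrule at scene (359.7,249.6) and top (365.0,240.8). Step 1 looks met. Next, the regrasp with the tool leaned 20°.

```bash
cat > d3.py <<'E'
from kin import *
import sys
d=EX*.8192-np.array([0,0,.5736])
F=tri((359.7,249.6),(365.0,240.8))
if __name__=="__main__":
    print("F tri",F.round(4),"model",HIGH)
G=F
lean=np.radians(20); zt=-np.array([0,0,1.])*np.cos(lean)+EX*np.sin(lean); R1=pose(hd(8.2),zt)
if __name__=="__main__":
    back=float(sys.argv[1])/1e3
    p=G+zt*(.011-back); delta(p,R1); q,e=ik(p,R1,observe()["qpos"]); print("ik",q.round(2),e.round(4))
E
python3 d3.py 60
```

```text
F tri [ 0.5148 -0.0494  0.0891] model [ 0.5129 -0.0501  0.0894]
t 12.17 pos [0.5032 0.0145 0.1923] open 0.0351 F [-0.8 -0.9  0.1] q [ 0.3   0.28  1.78 -0.64  1.26  0.42]
shift(tool mm) [-34.    2.5  93.7] turn(tool rad) [-0.     0.96  -0.001]
ik [-0.46  0.35  1.7   0.3   1.3  -0.72] 0.0
```

```bash
python3 -m jog '[[[0,0,0],[0,0.1,0]],[[0,0,0],[0,0.1,0]],[[0,0,0],[0,0.1,0]],[[0,0,0],[0,0.1,0]],[[0,0,0],[0,0.1,0]]]'
python3 -m jog '[[[0,0,0],[0,0.1,0]],[[0,0,0],[0,0.1,0]],[[0,0,0],[0,0.1,0]],[[0,0,0],[0,0.1,0]],[[0,0,0],[0,0.06,0]]]'
python3 -m jog '[[[0,0,0],[0,0,0]],[[0,0,0],[0,0,0]]]'
python3 d3.py 60
```

```text
t: 12.58
position: [0.5025, 0.0139, 0.1916]
tcp_rot: [2.006, 2.311, -0.109]
contact_force: [-0.7, 0.7, -0.0]
opening: 0.0353
t: 13.0
position: [0.5026, 0.0122, 0.1908]
tcp_rot: [-1.876, -2.152, -0.331]
contact_force: [0.4, -0.4, -0.3]
opening: 0.0352
t: 13.17
position: [0.5024, 0.0131, 0.1908]
tcp_rot: [-1.877, -2.155, -0.326]
contact_force: [-0.4, 0.7, -0.6]
opening: 0.0351
F tri [ 0.5148 -0.0494  0.0891] model [ 0.5129 -0.0501  0.0894]
t 13.17 pos [0.5024 0.0131 0.1908] open 0.0351 F [-0.4  0.7 -0.6] q [-0.34  0.26  1.7   0.31  1.37 -0.57]
shift(tool mm) [-94.6   4.   24.8] turn(tool rad) [-0.002  0.    -0.006]
ik [-0.46  0.35  1.7   0.3   1.3  -0.72] 0.0
```

```bash
python3 -m jog '[[[-20,1,5],[0,0,-0.003]],[[-25,1,6],[0,0,-0.003]],[[-25,1,7],[0,0,0]],[[-15,1,7],[0,0,0]],[[-9,0,0],[0,0,0]]]' 140
python3 -m jog '[[[0,0,0],[0,0,0]],[[0,0,0],[0,0,0]]]'
python3 d3.py 25
python3 - <<'E'
from h import *
for n,(x,y,w,h) in {"scene":(300,195,90,80),"top":(330,205,80,60)}.items():
    im=read_camera(n)[:,:,::-1]; z=cv2.resize(im[y:y+h,x:x+w],None,fx=7.5,fy=7.5,interpolation=cv2.INTER_CUBIC)
    cv2.imwrite(f"pics/re1_{n}.png",z)
E
```

```text
t: 13.58
position: [0.518, -0.0637, 0.1352]
tcp_rot: [-1.866, -2.164, -0.328]
contact_force: [-0.8, 0.3, -0.1]
opening: 0.0386
t: 13.75
position: [0.5188, -0.063, 0.1374]
tcp_rot: [-1.867, -2.166, -0.331]
contact_force: [-0.0, -0.4, 0.2]
opening: 0.0387
F tri [ 0.5148 -0.0494  0.0891] model [ 0.5129 -0.0501  0.0894]
t 13.75 pos [ 0.5188 -0.063   0.1374] open 0.0387 F [-0.  -0.4  0.2] q [-0.46  0.35  1.7   0.3   1.31 -0.71]
shift(tool mm) [-3.3 -2.  36.1] turn(tool rad) [-0.    -0.     0.005]
ik [-0.45  0.38  1.75  0.31  1.22 -0.73] 0.0
```

View pics/re1_scene.png

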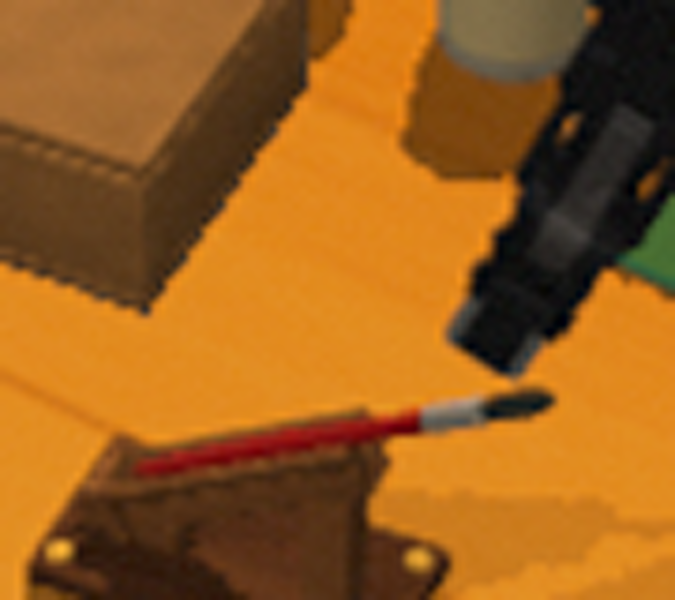

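View pics/re1_top.png

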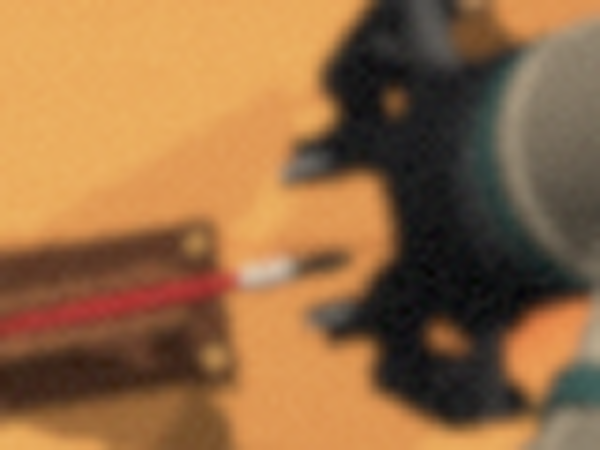

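```bash
python3 -m jog '[[[-3.3,-1.5,10],[0,0,0]],[[0,0,10],[0,0,0]],[[0,0,9],[0,0,0]],[[0,0,5],[0,0,0]],[[0,0,2],[0,0,0]]]' 170
python3 -m jog '[[[0,0,0],[0,0,0]],[[0,0,0],[0,0,0]],[[0,0,0],[0,0,0]]]'
python3 d3.py 0
python3 - <<'E'
from h import *
for n,(x,y,w,h) in {"scene":(300,195,90,80),"top":(330,205,80,60)}.items():
    im=read_camera(n)[:,:,::-1]; z=cv2.resize(im[y:y+h,x:x+w],None,fx=7.5,fy=7.5,interpolation=cv2.INTER_CUBIC)
    cv2.imwrite(f"pics/re2_{n}.png",z)
E
```

```text
t: 14.27
position: [0.5152, -0.0539, 0.101]
tcp_rot: [-1.866, -2.165, -0.33]
contact_force: [-0.4, 0.1, -0.3]
opening: 0.0285
t: 14.52
position: [0.5166, -0.0551, 0.1025]
tcp_rot: [-1.868, -2.167, -0.332]
contact_force: [0.4, 0.0, -0.5]
opening: 0.0286
F tri [ 0.5148 -0.0494  0.0891] model [ 0.5129 -0.0501  0.0894]
t 14.52 pos [ 0.5166 -0.0551  0.1025] open 0.0286 F [ 0.4  0.  -0.5] q [-0.45  0.38  1.75  0.31  1.22 -0.73]
shift(tool mm) [ 1.  -1.  25.6] turn(tool rad) [0.001 0.001 0.005]
ik [-0.43  0.4   1.79  0.32  1.16 -0.73] 0.0
```

View pics/re2_scene.png

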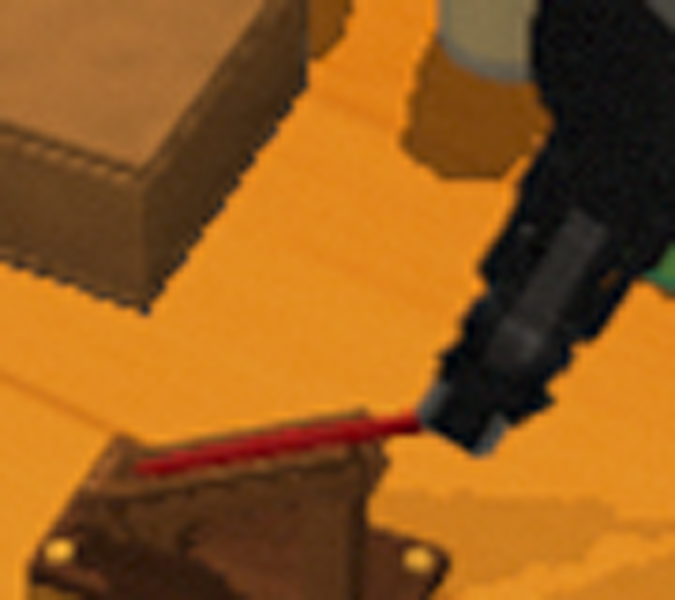

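View pics/re2_top.png

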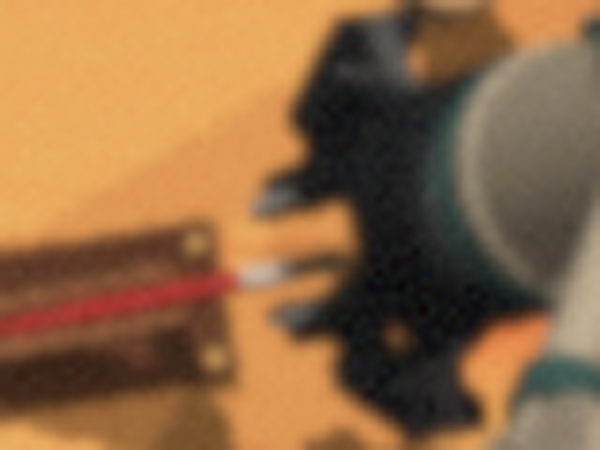

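```bash
python3 -m jog '[[[0.5,-0.7,7],[0,0,0]],[[0.5,-0.7,7],[0,0,0]],[[0,0,6],[0,0,0]],[[0,0,3],[0,0,0]],[[0,0,1],[0,0,0]]]' 185
python3 -m jog '[[[0,0,0],[0,0,0]],[[0,0,0],[0,0,0]],[[0,0,0],[0,0,0]]]'
python3 d3.py 0
python3 - <<'E'
from h import *
for n,(x,y,w,h) in {"scene":(300,195,90,80),"top":(330,205,80,60)}.items():
    im=read_camera(n)[:,:,::-1]; z=cv2.resize(im[y:y+h,x:x+w],None,fx=7.5,fy=7.5,interpolation=cv2.INTER_CUBIC)
    cv2.imwrite(f"pics/re3_{n}.png",z)
E
```

```text
t: 15.03
position: [0.5128, -0.0455, 0.0791]
tcp_rot: [-1.867, -2.165, -0.33]
contact_force: [-0.9, 0.1, -0.0]
opening: 0.0235
t: 15.28
position: [0.5138, -0.0462, 0.0802]
tcp_rot: [-1.868, -2.167, -0.332]
contact_force: [-0.0, 0.3, -0.2]
opening: 0.0236
F tri [ 0.5148 -0.0494  0.0891] model [ 0.5129 -0.0501  0.0894]
t 15.28 pos [ 0.5138 -0.0462  0.0802] open 0.0236 F [-0.   0.3 -0.2] q [-0.43  0.4   1.79  0.32  1.16 -0.74]
shift(tool mm) [-0.   0.5  1.5] turn(tool rad) [0.001 0.001 0.005]
ik [-0.43  0.4   1.79  0.32  1.16 -0.73] 0.0
```

View pics/re3_scene.png

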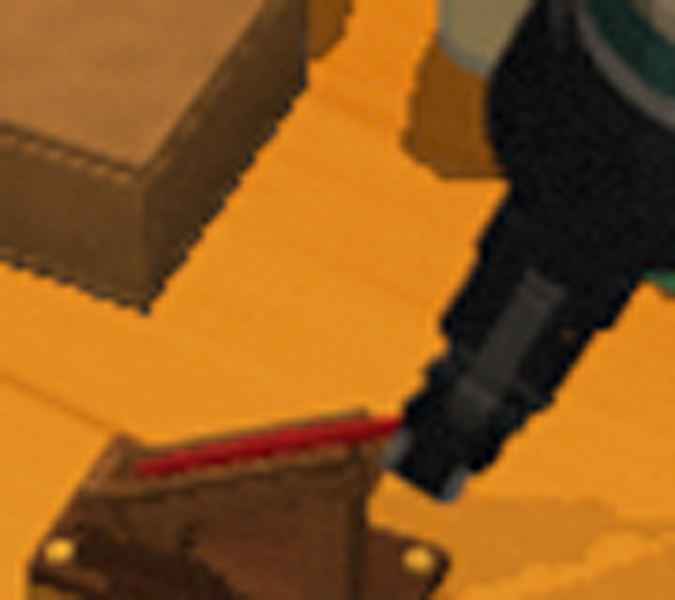

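View pics/re3_top.png

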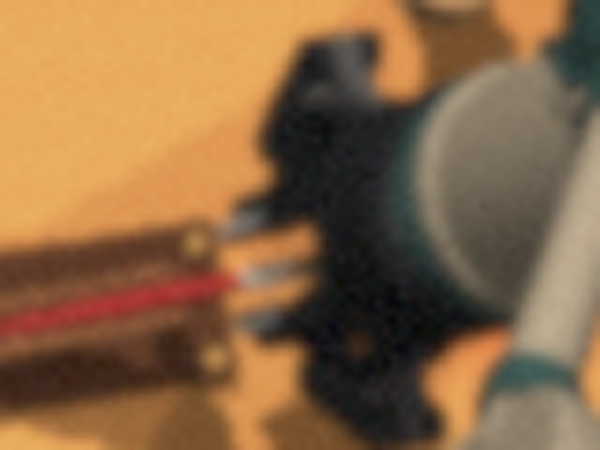

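```bash
python3 -m jog '[[[0,0,0],[0,0,0]],[[0,0,0],[0,0,0]],[[0,0,0],[0,0,0]],[[0,0,0],[0,0,0]],[[0,0,0],[0,0,0]]]' 255 60
cat > d4.py <<'E'
from kin import *
s=observe(); M=R.from_rotvec(s["tcp_rot"]).as_matrix(); print("t",s["t"],s["position"].round(4))
N=EX*.5736+np.array([0,0,.8192]); print("N in tool",(M.T@N).round(3), "brush dir in tool",(M.T@(EX*.8192-np.array([0,0,.5736]))).round(3))
E
python3 d4.py
```

```text
t: 15.8
position: [0.5134, -0.0461, 0.0801]
tcp_rot: [-1.867, -2.166, -0.331]
contact_force: [-0.7, -0.1, 1.5]
opening: 0.0054
t 15.8 [ 0.5134 -0.0461  0.0801]
N in tool [ 0.819  0.004 -0.574] brush dir in tool [0.574 0.003 0.819]
```

```bash
python3 -m jog '[[[1.7,0,-4.7],[0,0,0]],[[3.4,0,-9.4],[0,0,0]],[[5.1,0,-14.1],[0,0,0]],[[7,0,-18.8],[0,0,0]],[[7,0,-18.8],[0,0,0]]]'
python3 -m jog '[[[7,0,-18.8],[0,0,0]],[[7,0,-18.8],[0,0,0]],[[5.1,0,-14.1],[0,0,0]],[[0,0,0],[0,0,0]],[[0,0,0],[0,0,0]]]'
python3 - <<'E'
from h import *
s=observe();M=R.from_rotvec(s["tcp_rot"]).as_matrix();f=s["position"]-M[:,2]*.011; d=M@[.574,.003,.819]
print(s["position"],d.round(3))
for n,(x,y,w,h) in {"scene":(290,160,100,80),"top":(320,205,80,60)}.items():
    im=read_camera(n)[:,:,::-1]; z=cv2.resize(im[y:y+h,x:x+w],None,fx=7.5,fy=7.5,interpolation=cv2.INTER_CUBIC)
    pp=proj(n,[f-.03*d,f,f+.114*d]); print(n,pp.round(1),((pp-[x,y]+.5)*7.5).round(0))
    cv2.imwrite(f"pics/re4_{n}.png",z)
E
```

```text
t: 16.22
position: [0.5134, -0.0458, 0.1514]
tcp_rot: [-1.868, -2.166, -0.331]
contact_force: [0.7, -0.2, -0.9]
opening: 0.0056
t: 16.63
position: [0.5137, -0.0458, 0.2062]
tcp_rot: [-1.869, -2.169, -0.332]
contact_force: [0.1, -0.3, -0.3]
opening: 0.0054
[ 0.51372298 -0.04584652  0.20623003] [-0.115  0.81  -0.575]
scene [[375.9 196.9]
 [362.5 200.2]
 [316.2 211.7]] [[648. 280.]
 [547. 305.]
 [200. 392.]]
top [[380.  234.6]
 [368.4 236.9]
 [327.1 245.4]] [[453. 225.]
 [367. 243.]
 [ 57. 307.]]
```

View pics/re4_scene.png

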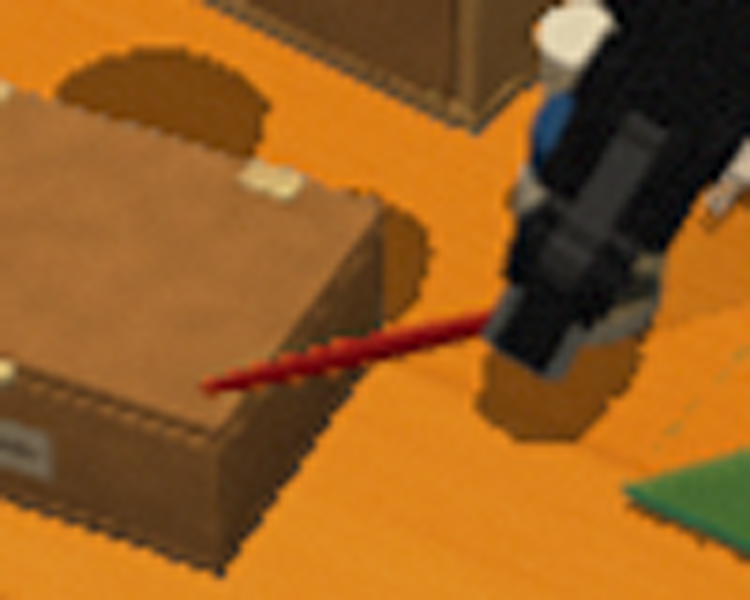

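View pics/re4_top.png

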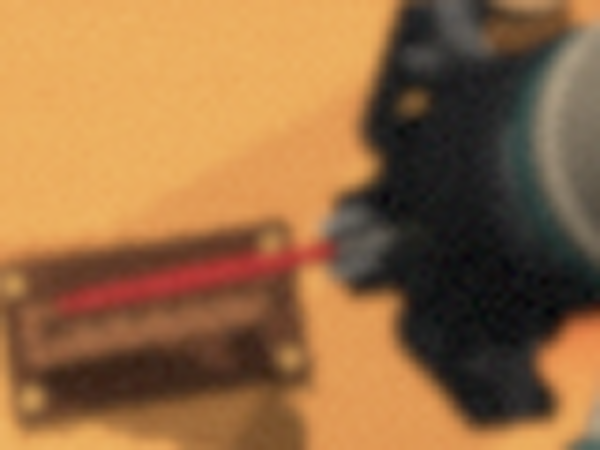

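The handle end is within 1 px of the prediction, so the grip is good. Next I'll plan the insertion pose.

```bash
cat > d5.py <<'E'
from kin import *
import sys
a=np.radians(35)
def tgt(phi,zf,xy=VIAL[:2]):
    zi=np.array([0,0,-1])*np.cos(a)+hd(phi)*np.sin(a)
    # make brush dir (.574,.003,.819) in tool point straight down
    R2=pose(hd(phi+90),zi); return np.r_[xy,zf]+zi*.011,R2
if __name__=="__main__":
    if sys.argv[1]=="scan":
        for phi in(-30,-40,-50,-60):
            q=observe()["qpos"]
            print(phi)
            for zf in(.27,.22,.17,.145,.13):
                p,R2=tgt(phi,zf); q,e=ik(p,R2,q); print("  ",zf,q.round(2),round(e,4), (R2.apply([.574,.003,.819])).round(3))
    else:
        p,R2=tgt(float(sys.argv[1]),float(sys.argv[2])/1e3); delta(p,R2)
        q,e=ik(p,R2,observe()["qpos"]); print(q.round(2),e)
E
python3 d5.py scan; python3 d5.py -45 280
```

```text
-30
   0.27 [-0.5   0.08  1.85 -0.02  0.6  -1.53] 0.0 [ 0.001  0.003 -1.   ]
   0.22 [-0.5   0.13  1.93 -0.03  0.47 -1.53] 0.0 [ 0.001  0.003 -1.   ]
   0.17 [-0.5   0.19  2.   -0.04  0.34 -1.51] 0.0 [ 0.001  0.003 -1.   ]
   0.145 [-0.5   0.23  2.04 -0.05  0.27 -1.5 ] 0.0 [ 0.001  0.003 -1.   ]
   0.13 [-0.5   0.25  2.06 -0.06  0.22 -1.49] 0.0 [ 0.001  0.003 -1.   ]
-40
   0.27 [-0.42  0.1   1.83 -0.27  0.64 -1.12] 0.0 [ 0.002  0.003 -1.   ]
   0.22 [-0.42  0.15  1.91 -0.33  0.52 -1.05] 0.0 [ 0.002  0.003 -1.   ]
   0.17 [-0.42  0.21  1.98 -0.43  0.39 -0.94] 0.0 [ 0.002  0.003 -1.   ]
   0.145 [-0.42  0.24  2.02 -0.51  0.33 -0.85] 0.0 [ 0.002  0.003 -1.   ]
   0.13 [-0.42  0.26  2.04 -0.57  0.29 -0.79] 0.0 [ 0.002  0.003 -1.   ]
-50
   0.27 [-0.35  0.13  1.79 -0.45  0.73 -0.78] 0.0 [ 0.002  0.002 -1.   ]
   0.22 [-0.35  0.17  1.87 -0.52  0.61 -0.69] 0.0 [ 0.002  0.002 -1.   ]
   0.17 [-0.35  0.23  1.95 -0.64  0.51 -0.55] 0.0 [ 0.002  0.002 -1.   ]
   0.145 [-0.35  0.26  1.98 -0.72  0.45 -0.46] 0.0 [ 0.002  0.002 -1.   ]
   0.13 [-0.35  0.29  2.   -0.78  0.42 -0.4 ] 0.0 [ 0.002  0.002 -1.   ]
-60
   0.27 [-0.29  0.17  1.75 -0.56  0.84 -0.51] 0.0 [ 0.002  0.002 -1.   ]
   0.22 [-0.29  0.21  1.83 -0.63  0.74 -0.42] 0.0 [ 0.002  0.002 -1.   ]
   0.17 [-0.29  0.27  1.9  -0.72  0.64 -0.29] 0.0 [ 0.002  0.002 -1.   ]
   0.145 [-0.29  0.3   1.93 -0.78  0.59 -0.22] 0.0 [ 0.002  0.002 -1.   ]
   0.13 [-0.29  0.32  1.95 -0.83  0.57 -0.17] 0.0 [ 0.002  0.002 -1.   ]
t 16.73 pos [ 0.5127 -0.0454  0.2046] open 0.0054 F [-0.4 -0.6 -0.1] q [-0.43  0.28  1.62  0.29  1.44 -0.65]
shift(tool mm) [-176.9   43.6 -135. ] turn(tool rad) [-0.085 -0.926 -0.657]
[-0.38  0.11  1.79 -0.36  0.7  -0.96] 3.2085445411667024e-13
```

```bash
python3 -m jog '[[[5,0,-14],[0,0,0]],[[9,0,-24],[0,0,0]],[[9,0,-24],[0,0,0]],[[4,0,-13],[0,0,0]],[[0,0,0],[0,0,0]]]'
python3 d5.py -50 290
```

```text
t: 17.15
position: [0.5142, -0.0462, 0.2867]
tcp_rot: [-1.869, -2.17, -0.334]
contact_force: [1.0, 0.1, -0.6]
opening: 0.0057
t 17.15 pos [ 0.5142 -0.0462  0.2867] open 0.0057 F [ 1.   0.1 -0.6] q [-0.43  0.23  1.48  0.29  1.62 -0.6 ]
shift(tool mm) [-201.2   41.7  -66.4] turn(tool rad) [-0.07  -0.931 -0.567]
[-0.35  0.11  1.76 -0.43  0.77 -0.81] 1.9415025143132425e-12
```

```bash
python3 -m jog '[[[-20,4,-6],[0,0,0]],[[-30,6,-10],[0,0,0]],[[-30,6,-10],[0,0,0]],[[-30,6,-10],[0,0,0]],[[-30,6,-10],[0,0,0]]]'
python3 -m jog '[[[-30,7,-10],[0,0,0]],[[-20,5,-7],[0,0,0]],[[-11,2,-3],[0,0,0]],[[0,0,0],[0,0,0]]]'
python3 d5.py -50 290
```

```text
t: 17.57
position: [0.5621, -0.1883, 0.2779]
tcp_rot: [-1.866, -2.163, -0.33]
contact_force: [-0.3, -0.3, -0.3]
opening: 0.0053
t: 17.9
position: [0.5857, -0.2508, 0.275]
tcp_rot: [-1.868, -2.161, -0.33]
contact_force: [-0.1, 0.8, -1.5]
opening: 0.0058
t 17.9 pos [ 0.5857 -0.2508  0.275 ] open 0.0058 F [-0.1  0.8 -1.5] q [-0.65  0.48  1.14  0.25  1.78 -0.78]
shift(tool mm) [ 3.2  1.  -5.2] turn(tool rad) [-0.076 -0.937 -0.569]
[-0.35  0.11  1.76 -0.43  0.77 -0.81] 6.201206215195043e-11
```

```bash
python3 -m jog '[[[0,0,0],[-0.007,-0.085,-0.052]],[[0,0,0],[-0.007,-0.085,-0.052]],[[0,0,0],[-0.007,-0.085,-0.052]],[[0,0,0],[-0.007,-0.085,-0.052]],[[0,0,0],[-0.007,-0.085,-0.052]]]'
python3 -m jog '[[[0,0,0],[-0.007,-0.085,-0.052]],[[0,0,0],[-0.007,-0.085,-0.052]],[[0,0,0],[-0.007,-0.085,-0.052]],[[0,0,0],[-0.007,-0.085,-0.052]],[[0,0,0],[-0.007,-0.085,-0.052]]]'
python3 -m jog '[[[0,0,0],[-0.007,-0.085,-0.052]],[[0,0,0],[0,0,0]],[[0,0,0],[0,0,0]]]'
python3 d5.py -50 260
```

```text
t: 18.32
position: [0.5849, -0.2467, 0.2782]
tcp_rot: [1.673, 2.523, 0.014]
contact_force: [0.7, -0.7, -0.1]
opening: 0.0049
t: 18.73
position: [0.5844, -0.2463, 0.2781]
tcp_rot: [1.169, 2.367, -0.286]
contact_force: [-0.7, -0.2, -0.4]
opening: 0.0053
t: 18.98
position: [0.5836, -0.2464, 0.2769]
tcp_rot: [1.079, 2.33, -0.336]
contact_force: [0.3, -0.4, 0.2]
opening: 0.0053
t 18.98 pos [ 0.5836 -0.2464  0.2769] open 0.0053 F [ 0.3 -0.4  0.2] q [-0.35  0.11  1.77 -0.42  0.76 -0.81]
shift(tool mm) [11.3  0.2 23.7] turn(tool rad) [ 0.005 -0.002  0.004]
[-0.35  0.14  1.81 -0.46  0.7  -0.76] 4.1196213107497215e-12
```

```bash
python3 -m jog '[[[4,0,8],[0.005,-0.002,0.004]],[[7,0.2,15],[0,0,0]],[[7,0,15],[0,0,0]],[[4,0,8],[0,0,0]],[[0,0,0],[0,0,0]]]'
python3 -m jog '[[[0,0,0],[0,0,0]],[[0,0,0],[0,0,0]]]'
python3 d5.py -50 222
cat > look.py <<'E'
from h import *
import sys
t=sys.argv[1]
s=observe();M=R.from_rotvec(s["tcp_rot"]).as_matrix();f=s["position"]-M[:,2]*.011; d=M@[.574,.003,.819]
print(s["t"],s["position"].round(4),"dir",d.round(3),"end",(f+.114*d).round(4))
for n,(x,y,w,h) in {"scene":(420,195,90,120),"top":(400,180,70,70)}.items():
    F=5.8 if n=="scene" else 8
    im=read_camera(n)[:,:,::-1]; z=cv2.resize(im[y:y+h,x:x+w],None,fx=F,fy=F,interpolation=cv2.INTER_CUBIC)
    pp=proj(n,[f-.03*d,f,f+.114*d]); print(n,pp.round(1).tolist(),((pp-[x,y]+.5)*F).round(0).tolist(),"mouth",((proj(n,VIAL+[0,0,.09])-[x,y]+.5)*F).round(0))
    cv2.imwrite(f"pics/{t}_{n}.png",z)
E
python3 look.py v1
```

```text
t: 19.4
position: [0.591, -0.2556, 0.2258]
tcp_rot: [1.088, 2.325, -0.344]
contact_force: [-0.3, 0.6, -0.4]
opening: 0.0055
t: 19.57
position: [0.5924, -0.2558, 0.2294]
tcp_rot: [1.085, 2.319, -0.343]
contact_force: [0.7, 0.7, 0.3]
opening: 0.0057
t 19.57 pos [ 0.5924 -0.2558  0.2294] open 0.0057 F [0.7 0.7 0.3] q [-0.35  0.17  1.84 -0.5   0.65 -0.73]
shift(tool mm) [16.4 -0.5  8.5] turn(tool rad) [ 0.001  0.006 -0.003]
[-0.35  0.17  1.87 -0.52  0.62 -0.69] 2.748412608610807e-12
19.5667 [ 0.5924 -0.2558  0.2294] dir [ 0.008 -0.001 -1.   ] end [ 0.5892 -0.251   0.1244]
scene [[492.2, 197.5], [488.7, 210.9], [476.9, 256.9]] [[421.0, 17.0], [402.0, 95.0], [333.0, 362.0]] mouth [[287. 440.]]
top [[463.1, 199.3], [460.0, 201.2], [449.4, 207.6]] [[509.0, 159.0], [484.0, 174.0], [400.0, 225.0]] mouth [[357. 261.]]
```

View pics/v1_scene.png

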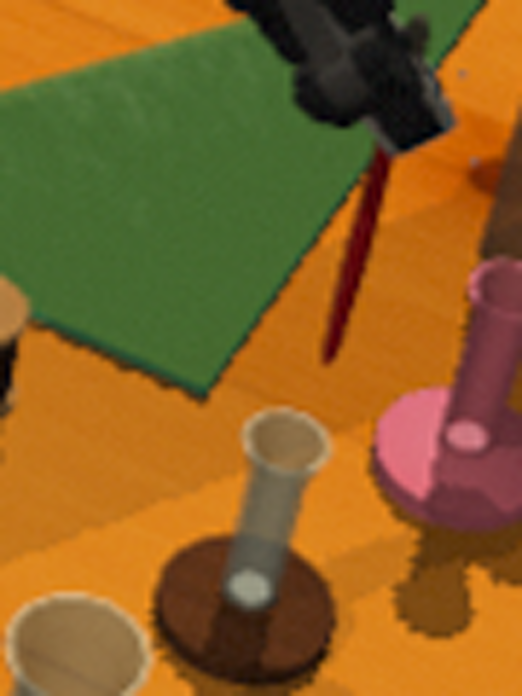

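View pics/v1_top.png

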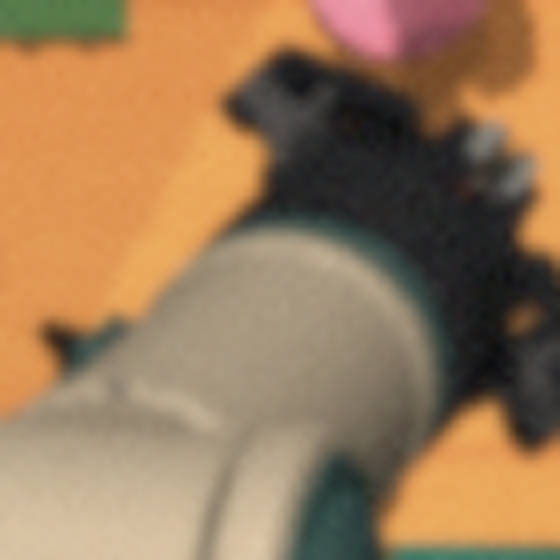

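```bash
python3 -m jog '[[[5,0,2.5],[0,0.006,-0.003]],[[6,-0.5,3],[0,0,0]],[[5,0,2.5],[0,0,0]],[[0,0,0],[0,0,0]],[[0,0,0],[0,0,0]]]' >/dev/null
python3 -m jog '[[[0,0,0],[0,0,0]],[[0,0,0],[0,0,0]]]'
python3 d5.py -50 217
python3 look.py v2
```

```text
t: 20.25
position: [0.5859, -0.2491, 0.2127]
tcp_rot: [1.083, 2.328, -0.341]
contact_force: [0.8, -0.0, -0.6]
opening: 0.0055
t 20.25 pos [ 0.5859 -0.2491  0.2127] open 0.0055 F [ 0.8 -0.  -0.6] q [-0.35  0.17  1.87 -0.52  0.62 -0.69]
shift(tool mm) [2.1 0.2 4.3] turn(tool rad) [ 0.001 -0.001  0.001]
[-0.35  0.18  1.88 -0.53  0.61 -0.68] 1.0772910341572128e-11
20.25 [ 0.5859 -0.2491  0.2127] dir [ 0.001  0.003 -1.   ] end [ 0.582  -0.2439  0.1077]
scene [[485.0, 205.6], [481.6, 218.8], [470.1, 263.9]] [[380.0, 65.0], [360.0, 141.0], [293.0, 402.0]] mouth [[287. 440.]]
top [[458.4, 203.3], [455.4, 205.2], [445.2, 211.5]] [[471.0, 191.0], [448.0, 205.0], [366.0, 256.0]] mouth [[357. 261.]]
```

View pics/v2_scene.png

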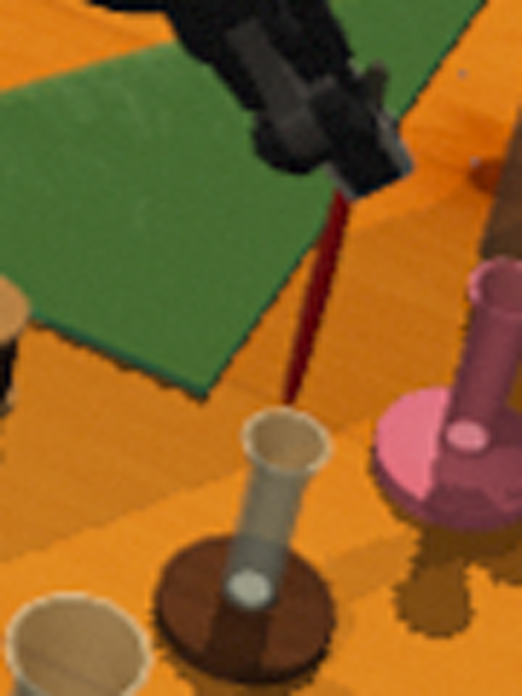

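```bash
python3 -m jog '[[[2.3,0.1,3.3],[0,0,0]],[[2.9,0,4.1],[0,0,0]],[[2.9,0,4.1],[0,0,0]],[[2.9,0,4.1],[0,0,0]],[[1.7,0,2.5],[0,0,0]]]'
python3 -m jog '[[[0,0,0],[0,0,0]],[[0,0,0],[0,0,0]]]'
python3 d5.py -50 190
python3 look.py v3
```

```text
t: 20.77
position: [0.585, -0.2487, 0.1889]
tcp_rot: [1.084, 2.33, -0.342]
contact_force: [0.0, -0.2, -0.0]
opening: 0.0055
t: 20.93
position: [0.5855, -0.2489, 0.1898]
tcp_rot: [1.084, 2.329, -0.342]
contact_force: [-0.2, 0.9, -0.0]
opening: 0.0053
t 20.93 pos [ 0.5855 -0.2489  0.1898] open 0.0053 F [-0.2  0.9 -0. ] q [-0.35  0.2   1.91 -0.56  0.57 -0.64]
shift(tool mm) [4.1 0.4 7.9] turn(tool rad) [-0.    -0.002  0.002]
[-0.35  0.21  1.92 -0.59  0.55 -0.61] 1.1102230246251565e-15
20.9333 [ 0.5855 -0.2489  0.1898] dir [-0.     0.003 -1.   ] end [ 0.5814 -0.2437  0.0848]
scene [[482.3, 215.8], [479.0, 228.5], [467.8, 272.3]] [[364.0, 124.0], [345.0, 197.0], [280.0, 451.0]] mouth [[287. 440.]]
top [[456.1, 204.9], [453.2, 206.7], [443.3, 212.9]] [[453.0, 203.0], [430.0, 218.0], [350.0, 267.0]] mouth [[357. 261.]]
```

View pics/v3_scene.png

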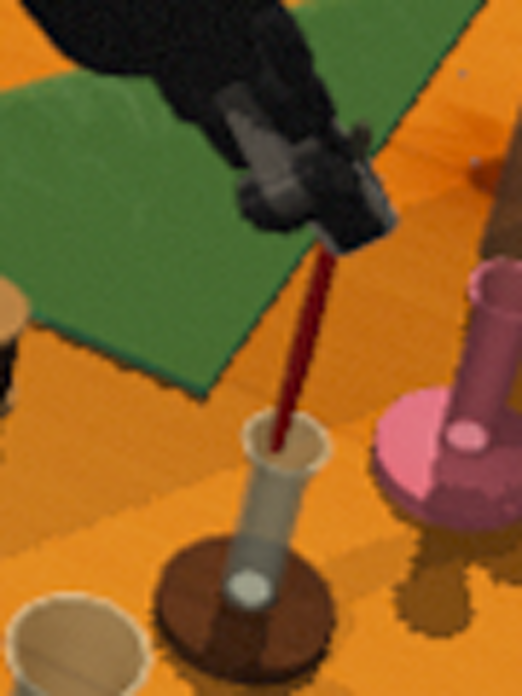

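Run:
```python
from h import *
M=cv2.Rodrigues(camera_model("scene")["rvec"])[0]; print("cam right in world",M[0].round(2),"fwd",M[2].round(2))
s=observe();T=R.from_rotvec(s["tcp_rot"]).as_matrix();print("in tool: right",(T.T@M[0]).round(2)," world x",T[0].round(2)," world y",T[1].round(2))
```

```text
cam right in world [ 0.57 -0.82 -0.01] fwd [ 0.58  0.41 -0.7 ]
in tool: right [-0.81 -0.09  0.58]  world x [-0.53  0.77  0.37]  world y [ 0.63  0.64 -0.44]
```

```bash
python3 -m jog '[[[-1.6,-0.1,1.2],[0,0,0]],[[1.7,0,2.5],[0,0,0]],[[2.3,0,3.3],[0,0,0]],[[1.7,0,2.4],[0,0,0]],[[0,0,0],[0,0,0]]]'
python3 -m jog '[[[0,0,0],[0,0,0]],[[0,0,0],[0,0,0]]]'
python3 d5.py -50 180
python3 look.py v4
```

```text
t: 21.45
position: [0.5862, -0.2503, 0.179]
tcp_rot: [1.084, 2.33, -0.342]
contact_force: [-0.5, 0.1, -0.2]
opening: 0.0052
t: 21.62
position: [0.5868, -0.2505, 0.1802]
tcp_rot: [1.083, 2.329, -0.342]
contact_force: [0.4, 1.1, -0.2]
opening: 0.0058
t 21.62 pos [ 0.5868 -0.2505  0.1802] open 0.0058 F [ 0.4  1.1 -0.2] q [-0.35  0.21  1.92 -0.58  0.55 -0.62]
shift(tool mm) [6.  0.4 7. ] turn(tool rad) [ 0.    -0.001  0.002]
[-0.35  0.22  1.93 -0.61  0.53 -0.58] 2.831068712794149e-15
21.6167 [ 0.5868 -0.2505  0.1802] dir [ 0.001  0.003 -1.   ] end [ 0.5829 -0.2454  0.0752]
scene [[482.4, 219.9], [479.2, 232.4], [468.1, 275.6]] [[365.0, 147.0], [346.0, 220.0], [282.0, 470.0]] mouth [[287. 440.]]
top [[455.9, 204.9], [453.0, 206.7], [443.2, 212.8]] [[451.0, 203.0], [428.0, 217.0], [350.0, 266.0]] mouth [[357. 261.]]
```

View pics/v4_scene.png

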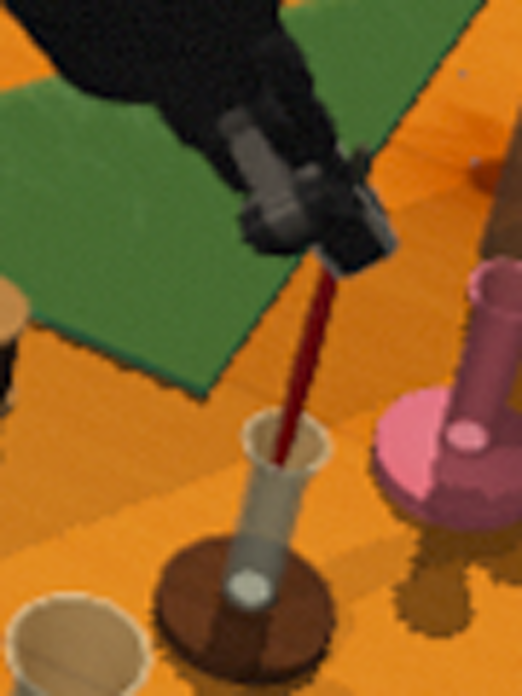

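```bash
python3 -m jog '[[[2.3,0,3.3],[0,0,0]],[[2.9,0,4.1],[0,0,0]],[[2.9,0,4.1],[0,0,0]],[[2.3,0,3.3],[0,0,0]],[[0.6,0,0.8],[0,0,0]]]'
python3 -m jog '[[[0,0,0],[0,0,0]],[[0,0,0],[0,0,0]]]'
python3 d5.py -50 160
python3 look.py v5
```

```text
t: 22.13
position: [0.5864, -0.2503, 0.1599]
tcp_rot: [1.084, 2.33, -0.342]
contact_force: [0.2, 1.1, -0.2]
opening: 0.0056
t: 22.3
position: [0.5867, -0.2505, 0.1609]
tcp_rot: [1.084, 2.329, -0.342]
contact_force: [0.6, -0.1, -0.2]
opening: 0.0053
t 22.3 pos [ 0.5867 -0.2505  0.1609] open 0.0053 F [ 0.6 -0.1 -0.2] q [-0.35  0.23  1.95 -0.63  0.51 -0.56]
shift(tool mm) [6.4 0.5 7.7] turn(tool rad) [ 0.    -0.002  0.002]
[-0.35  0.24  1.96 -0.67  0.48 -0.52] 3.1835645231126364e-14
22.3 [ 0.5867 -0.2505  0.1609] dir [ 0.     0.003 -1.   ] end [ 0.5827 -0.2453  0.0559]
scene [[480.3, 228.0], [477.2, 240.2], [466.3, 282.3]] [[353.0, 194.0], [334.0, 265.0], [271.0, 509.0]] mouth [[287. 440.]]
top [[454.0, 206.1], [451.3, 207.8], [441.7, 213.8]] [[436.0, 213.0], [414.0, 227.0], [338.0, 274.0]] mouth [[357. 261.]]
```

View pics/v5_scene.png

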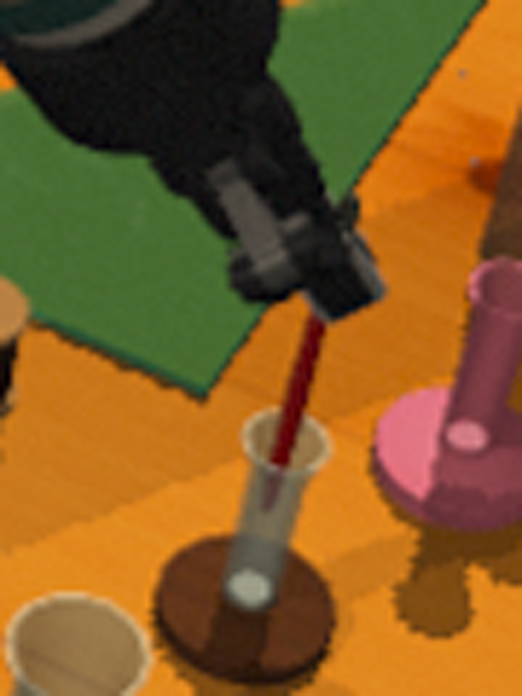

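Brush visible inside the tube, ending at zoom (270,507), with no contact force. I'll keep going down.

```bash
python3 -m jog '[[[2.3,0,3.3],[0,0,0]],[[2.9,0,4.1],[0,0,0]],[[2.9,0,4.1],[0,0,0]],[[2.3,0,3.3],[0,0,0]],[[1.7,0,2.5],[0,0,0]]]'
python3 -m jog '[[[1.7,0,2.4],[0,0,0]],[[1.1,0,1.6],[0,0,0]],[[0,0,0],[0,0,0]],[[0,0,0],[0,0,0]]]'
python3 d5.py -50 135
python3 look.py v6
```

```text
t: 22.82
position: [0.5865, -0.2503, 0.1391]
tcp_rot: [1.084, 2.329, -0.342]
contact_force: [-0.0, 0.5, -0.2]
opening: 0.0054
t: 23.15
position: [0.5867, -0.2505, 0.135]
tcp_rot: [1.084, 2.329, -0.342]
contact_force: [0.4, -0.1, -0.4]
opening: 0.0056
t 23.15 pos [ 0.5867 -0.2505  0.135 ] open 0.0056 F [ 0.4 -0.1 -0.4] q [-0.35  0.27  1.98 -0.71  0.45 -0.47]
shift(tool mm) [5.9 0.5 6.9] turn(tool rad) [ 0.    -0.002  0.002]
[-0.35  0.28  1.99 -0.76  0.43 -0.42] 1.4707679518721764e-13
23.15 [ 0.5867 -0.2505  0.135 ] dir [ 0.     0.003 -1.   ] end [ 0.5827 -0.2454  0.0301]
scene [[477.6, 238.6], [474.6, 250.4], [464.1, 291.0]] [[337.0, 256.0], [320.0, 324.0], [259.0, 560.0]] mouth [[287. 440.]]
top [[451.7, 207.6], [449.0, 209.3], [439.8, 215.0]] [[417.0, 225.0], [396.0, 238.0], [322.0, 284.0]] mouth [[357. 261.]]
```

View pics/v6_scene.png

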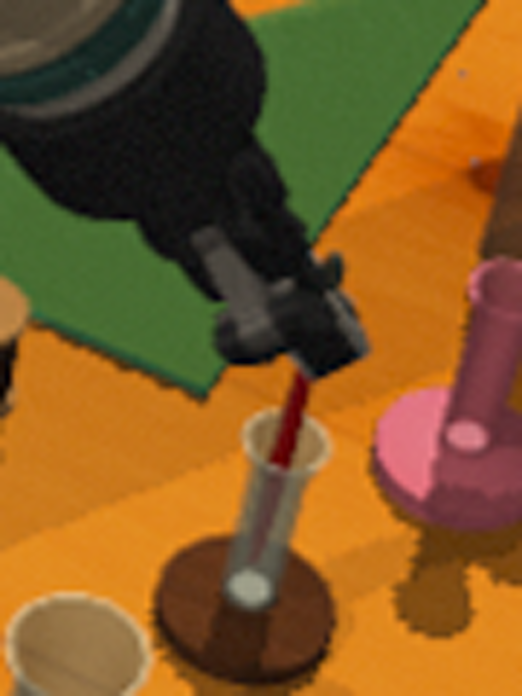

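```bash
python3 -m jog '[[[1.7,0,2.5],[0,0,0]],[[1.7,0,2.5],[0,0,0]],[[1.1,0,1.6],[0,0,0]],[[0.6,0,0.8],[0,0,0]],[[0,0,0],[0,0,0]]]'
python3 -m jog '[[[0.6,0,0.8],[0,0,0]],[[0,0,0],[0,0,0]],[[0,0,0],[0,0,0]]]'
python3 -m jog '[[[0.6,0,0.8],[0,0,0]],[[0,0,0],[0,0,0]],[[0,0,0],[0,0,0]]]'
python3 look.py v7
```

```text
t: 23.67
position: [0.5865, -0.2504, 0.1257]
tcp_rot: [1.084, 2.329, -0.342]
contact_force: [-0.7, -0.2, -0.4]
opening: 0.0054
t: 23.92
position: [0.5868, -0.2505, 0.1252]
tcp_rot: [1.084, 2.328, -0.342]
contact_force: [-0.7, 0.2, -0.4]
opening: 0.0055
t: 24.17
position: [0.5867, -0.2505, 0.1242]
tcp_rot: [1.084, 2.329, -0.342]
contact_force: [-0.1, -0.1, 0.1]
opening: 0.0056
24.1667 [ 0.5867 -0.2505  0.1242] dir [ 0.001  0.003 -1.   ] end [ 0.5827 -0.2453  0.0192]
scene [[476.5, 242.9], [473.5, 254.5], [463.2, 294.6]] [[331.0, 281.0], [313.0, 348.0], [253.0, 581.0]] mouth [[287. 440.]]
top [[450.7, 208.2], [448.0, 209.9], [439.0, 215.5]] [[409.0, 230.0], [388.0, 243.0], [316.0, 288.0]] mouth [[357. 261.]]
```

```bash
python3 -m jog '[[[0.6,0,0.8],[0,0,0]],[[0,0,0],[0,0,0]],[[0,0,0],[0,0,0]]]' | grep -E "pos|force"
python3 -m jog '[[[0.6,0,0.8],[0,0,0]],[[0,0,0],[0,0,0]],[[0,0,0],[0,0,0]]]'| grep -E "pos|force"
python3 -m jog '[[[0.3,0,0.4],[0,0,0]],[[0,0,0],[0,0,0]],[[0,0,0],[0,0,0]]]'| grep -E "pos|force"
python3 look.py v8
```

```text
position: [0.5866, -0.2504, 0.1231]
contact_force: [0.5, 0.5, 0.1]
position: [0.5866, -0.2504, 0.1221]
contact_force: [0.4, 0.1, 0.0]
position: [0.5867, -0.2504, 0.1216]
contact_force: [1.2, 0.0, 1.4]
25.0167 [ 0.5867 -0.2504  0.1216] dir [ 0.001  0.003 -1.   ] end [ 0.5827 -0.2452  0.0167]
scene [[476.2, 243.9], [473.2, 255.5], [462.9, 295.4]] [[329.0, 287.0], [312.0, 354.0], [252.0, 585.0]] mouth [[287. 440.]]
top [[450.4, 208.4], [447.8, 210.0], [438.8, 215.6]] [[407.0, 231.0], [386.0, 244.0], [314.0, 289.0]] mouth [[357. 261.]]
```

View pics/v8_scene.png

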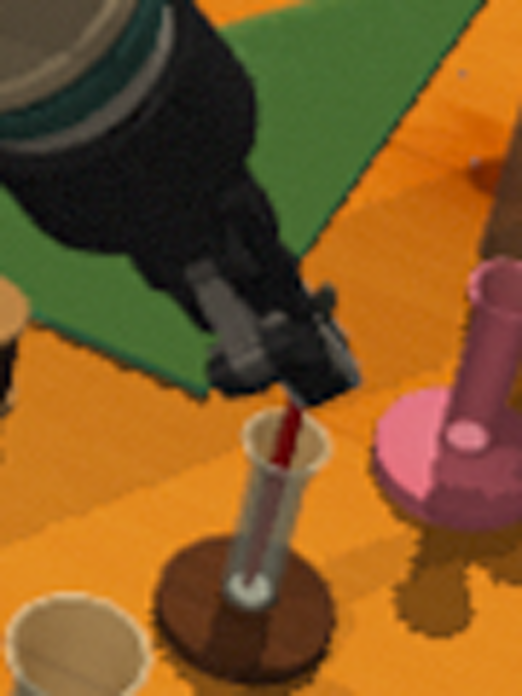

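The handle end is at the floor: it reads z≈0.017, with the first sign of contact (1.4 N). Releasing.

```bash
python3 -m jog '[[[0,0,0],[0,0,0]],[[0,0,0],[0,0,0]],[[0,0,0],[0,0,0]],[[0,0,0],[0,0,0]]]' 190
python3 -m jog '[[[0,0,0],[0,0,0]],[[0,0,0],[0,0,0]],[[0,0,0],[0,0,0]]]' 130
python3 look.py v9
```

```text
t: 25.45
position: [0.5867, -0.2504, 0.1218]
tcp_rot: [1.083, 2.328, -0.342]
contact_force: [0.9, 0.1, 0.2]
opening: 0.0216
t: 25.7
position: [0.5867, -0.2504, 0.1217]
tcp_rot: [1.084, 2.328, -0.342]
contact_force: [-0.1, -0.1, 0.2]
opening: 0.042
25.7 [ 0.5867 -0.2504  0.1217] dir [ 0.001  0.003 -1.   ] end [ 0.5827 -0.2452  0.0167]
scene [[476.2, 243.9], [473.2, 255.4], [462.9, 295.4]] [[329.0, 286.0], [312.0, 353.0], [252.0, 585.0]] mouth [[287. 440.]]
top [[450.4, 208.4], [447.8, 210.0], [438.8, 215.6]] [[407.0, 231.0], [386.0, 244.0], [314.0, 289.0]] mouth [[357. 261.]]
```

View pics/v9_scene.png

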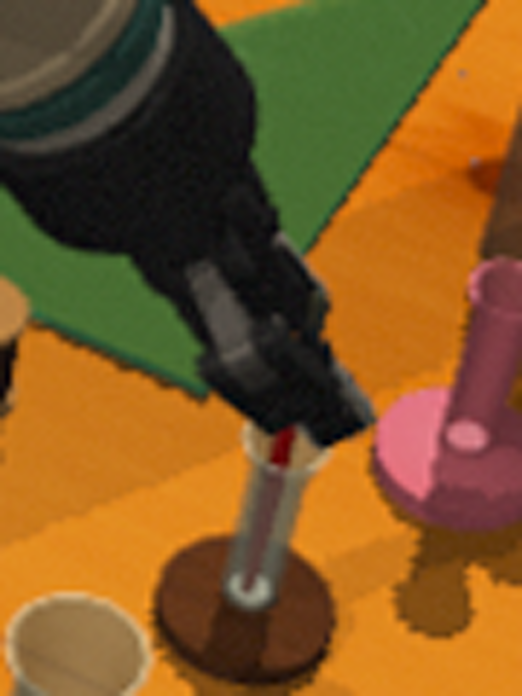

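Now I'll retreat slowly along the tool axis.

```bash
python3 -m jog '[[[0,0,-5],[0,0,0]],[[0,0,-8],[0,0,0]],[[0,0,-10],[0,0,0]],[[0,0,-12],[0,0,0]],[[0,0,-15],[0,0,0]]]'
python3 -m jog '[[[0,0,-20],[0,0,0]],[[0,0,-25],[0,0,0]],[[0,0,-25],[0,0,0]],[[0,0,-15],[0,0,0]],[[0,0,0],[0,0,0]]]'
python3 look.py v10
```

```text
t: 26.22
position: [0.5677, -0.2279, 0.1635]
tcp_rot: [1.084, 2.329, -0.341]
contact_force: [1.0, -0.8, 0.7]
opening: 0.0416
t: 26.63
position: [0.5375, -0.19, 0.2372]
tcp_rot: [1.08, 2.322, -0.338]
contact_force: [0.0, -0.1, -0.4]
opening: 0.0419
26.6333 [ 0.5375 -0.19    0.2372] dir [ 0.008  0.002 -1.   ] end [ 0.5343 -0.185   0.1322]
scene [[441.4, 197.4], [439.0, 211.0], [430.8, 257.3]] [[127.0, 17.0], [113.0, 95.0], [65.0, 364.0]] mouth [[287. 440.]]
top [[433.9, 224.8], [431.4, 226.1], [423.0, 230.5]] [[275.0, 363.0], [255.0, 373.0], [188.0, 408.0]] mouth [[357. 261.]]
```

View pics/v10_scene.png

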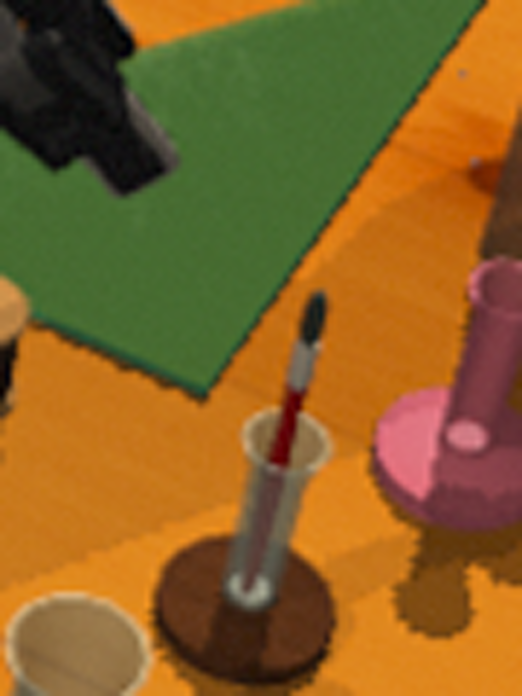

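View pics/v10_top.png

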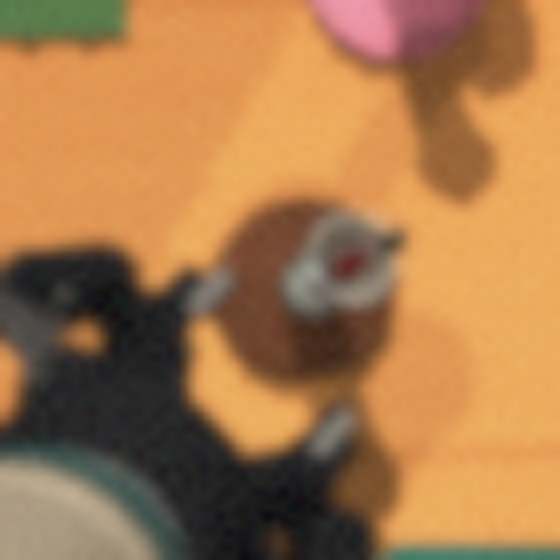

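The brush stands in the narrow vial, bristles up, its end at the floor (zoom (248,588)) and leaning only slightly. I'll do a last check of its stillness, the bystanders and the robot's clearance, then hand in.

```bash
python3 -m jog '[[[0,0,-10],[0,0,0]],[[0,0,0],[0,0,0]],[[0,0,0],[0,0,0]],[[0,0,0],[0,0,0]],[[0,0,0],[0,0,0]]]'
python3 - <<'E'
from h import *
im=read_camera("scene")[:,:,::-1]; cv2.imwrite("pics/final_scene.png",im)
def u(p,f,o): return [(p[0]+.5)/f-.5+o[0],(p[1]+.5)/f-.5+o[1]]
T=tri(u((316,293),5.8,(420,195)),u((402,240),8,(400,180))); E=cast("scene",u((248,588),5.8,(420,195)),.016)
d=T-VIAL-[0,0,.016];print("tip",T.round(4),"lean vs vial axis",np.degrees(np.arctan2(np.hypot(*d[:2]),d[2])).round(1),"deg; end",E.round(4))
a=cv2.imread("pics/scene0.png"); df=cv2.absdiff(a,im).max(2)
for nm,(x,y,w,h) in dict(eraser=(250,250,38,32),spool=(402,238,28,32),beveler=(285,305,65,48)).items(): print(nm,"changed px",int((df[y:y+h,x:x+w]>60).sum()))
E
```

```text
t: 27.15
position: [0.5332, -0.187, 0.2398]
tcp_rot: [1.084, 2.33, -0.342]
contact_force: [0.1, 0.6, -0.1]
opening: 0.0418
tip [ 0.5797 -0.2439  0.1592] lean vs vial axis 1.2 deg; end [ 0.5814 -0.2447  0.016 ]
eraser changed px 21
spool changed px 0
beveler changed px 0
```

View pics/final_scene.png

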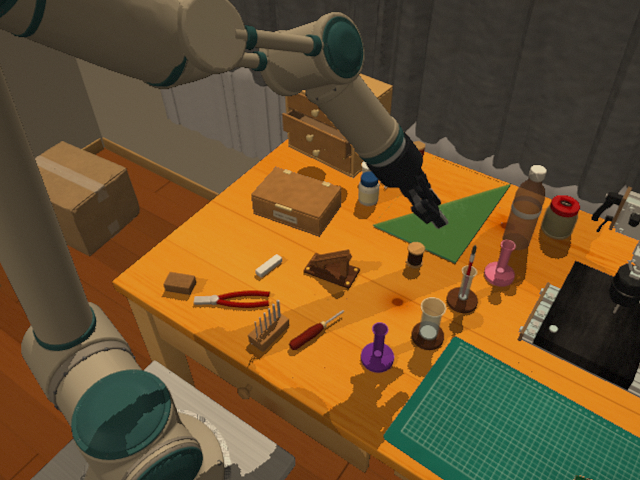

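The final picture shows the brush upright in the narrow vial at about (467,280), with the eraser (268,265), spool (415,254) and beveler (315,330) where they were. The gripper is clear of everything.

```bash
python3 -c "
from station import *
print(finish_job()); print(observe()['t'])"
```

```text
the job is handed in; nothing more can be done
None
the job is handed in; nothing more can be done
```

The brush is standing bristles up in the narrow vial, and the job was handed in at about 27 s of the 64 s allowed. `finish_job()` reports no verdict.

- **Rest:** I picked the brush up by the ferrule and laid it in the groove, handle end downhill. After letting go I backed off and checked both cameras. They showed it lying in the groove, with the ferrule within about 2 mm of its expected place at the stop.
- **Vial:** I took it again by the ferrule, turned it upright and lowered it until the end read z ≈ 0.017 m with the first sign of contact (1.4 N). Then I let go and backed away.
- **Last checks:**
  - The handle end is about 1 mm from the vial's axis, at the floor.
  - The lean is about 1°.
  - There is no wrist force beyond noise.
  - The spool and beveler images were unchanged.
- **Small disagreements:**
  - The eraser window showed 21 changed pixels. I put these down to the bristle tip, which was in that window at the start; the eraser itself looked unmoved in the final picture.
  - The two cameras differed by 1–2 mm throughout, within the stated calibration.
  - The finger opening read about 5 mm on the 8 mm ferrule.

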